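Hang the drip basket on the drying rail

ROBOT

A 7-joint arm with a two-finger parallel gripper is mounted at the origin on the work surface. World frame = base frame: x ahead of the robot, y to its left, z up, the work surface at z = 0. Lengths are in mm, angles in degrees, forces in N, time in s.
With the tool pointing down it reaches from about 400 to 875 mm from the base axis. Payload 6.5 kg.
Tool frame: the origin (TCP) lies at the very end of the fingers, on their centre line; the grasp point (between the pads) lies 19 mm behind it (arm.grasp_offset is the distance from the TCP to the grasp point, in mm); z points along the fingers, x is the direction in which the jaws open and shut, and the axes are right-handed (so a half turn about z gives the same grasp; the last joint's range is limited). The gripper opens to 88 mm and grips with 3 to 60 N. Pads are 18 mm wide; open, the fingers measure 123 mm over their backs; the gripper's body (75 mm by 187 mm) begins 45 mm behind the grasp point.
Start: joints at [67.827, 30.733, -0.252, 88.115, 0.149, 61.152, -4.079], TCP at [204.958, -616.833, 238.716] pointing down, gripper open.
Joint ranges: [-154.64, 154.64], [-21.42, 123.67], [-72.66, 72.17], [13.99, 137.28], [-74.86, 254.86], [10.95, 109.41], [-158.01, 158.01]. Speed limits (degrees/s): [136.94, 136.94, 180, 180, 180, 180, 180].

INTERFACE

Orientations are given as a 3x3 rotation matrix whose columns are the frame's x, y, z axes.
In Python, from rig import arm, get_image, calibration gives the robot as it stands.
- The arm moves only by the shell command python3 -m handwheel 'ROWS' [OPENING] [FORCE]. ROWS is JSON, a list of rows, each a list of 2 entries, a list of its own where there are three numbers: the shift along the tool's x, y, z in cm, then the turn, a rotation vector about the tool's x, y, z in rad. A call has 1 to 10 rows; each row shifts and turns the pose as measured when the row begins, along the tool's axes as they then stand; what a row does not reach is not made up. A row lasts 1/8 s, in which the tool goes at most 62.5 mm and 10.7 degrees, less where a joint would pass 70% of its speed; a pose out of reach is approached as far as the arm can. A call with a gripper value outside its range is refused whole. OPENING is the finger opening in cm, from 0 to 8.81, set as the call begins (- or left out, the last holds). The fingers move at their own pace and stop on an object; FORCE is the grip in N (left out, the last holds). Time passes only in rows, so rows that do not move let the fingers close. It gives the time, the measured TCP pose, the force and the opening at its end, in the units of the state.
- arm.read_state(): the state, without advancing time (a new reading comes with each control period).
- get_image(name): name is "scene" or "top" or "wrist"; returns (picture, depth): 384x512x3 uint8, red, green, blue; 384x512 float32, mm along the optical axis (not along the pixel's ray), 0 where there is no reading.
- calibration(name): a dict with "fovy" (degrees; the focal length in pixels is half the picture's height over the tangent of half this angle, whatever the lens; pixels are square), "cx", "cy" (the principal point, pixels), "dist" ([k1, k2, p1, p2, k3] as OpenCV has them; the pictures are not rectified), "cam_to_world" (4x4, takes a point from camera to world coordinates); the wrist camera has in their place "tool_from_camera" (4x4, takes a point from camera to tool coordinates, whose origin is the TCP and whose axes are the tool frame's). Camera axes: x right, y down, z forward; pixel columns grow to the right and rows downward; lengths in mm; the calibration is good to about 2 mm. A picture is of the moment at which its call begins: read the wrist's pose just before it. calibration takes no time and is no camera call.
- arm.job_done(): hands the job in, once; it reports no verdict.
The state is a dict: "clock": time; "q": joint angles; "joint_vel": joint speeds; "effort": joint torques, N m; "position": TCP position; "orientation": TCP orientation; "ft_force": force on the tool from outside, world axes, zero at the start; "ft_torque": the same for the moment, N m; "finger_gap": opening from 0.0 (shut) to 1.0 (fully open).
Only numpy, scipy, OpenCV 4.12 (cv2) and the standard library are available. Lean on these libraries where they do the work, as an engineer would, in place of code of your own. Each camera call takes 0.05 s, during which the arm holds its last target.

TASK

Take the S-hook from its holder, hang it on the drying rail and seat it fully in the notch in the rail's top edge (slide it gently along the edge until it drops in). Then hang the steel basket by its bail from the hook's lower curl, so that it hangs free and still, and let go. Be gentle with the sprung rail, hook and basket, keep the basket upright, and leave the other things where they are.

Things in the scene. Friction and masses are not known exactly. Their poses are not given: they have to be found in the camera images.
- hook: Steel S-hook of 8 mm rod, flat in its xz plane, with a grip plate on top; stands upright in a holder. Origin: roof of the upper curl, which bears on the rail; z up. Upper curl opens down, 14 mm wide inside; its tip is on the +x side, ends 22 mm below the origin, reaching out to x 17; shank on the -x side (rod centre x -11), crossing to x +15 from 54 to 78 mm below. Mass 0.1-0.15 kg.
- hook_grip (a point): Where to grip the S-hook: on its grip plate, 26 (x) x 10 (y) x 36 mm high, which reaches from 15 to 51 mm above the hook's origin, on a web 6 mm thick (y). This point is 37 mm above the origin; axes as the hook.
- hook_seat (a point): Lowest inside point of the S-hook's lower curl, 117 mm straight below the hook's origin; a bail bears here. The curl opens upwards, 22 to 26 mm wide inside; its free tip is on the -x side (rod centre 17 mm out) and ends 26 mm above this point; its underside is 8 mm below. Axes as the hook.
- rest: White plastic holder of the S-hook, fixed; origin: centre of its underside, z up. 70 (x) x 35 (y) x 66 mm high on a foot 90 x 70 x 6 mm. A slot 46 (x) x 11 (y) mm, open at the top, floor 6 mm above the table, holds the lower curl: lift the hook 65 mm to clear it. Axes as the hook's at the start, within a few degrees.
- bar_top (a point): Mid-span of the drying rail, on the top edge of its aluminium bar, 280 mm above the table. x across the bar (-x faces the robot), y along it, z up. The edge has ONE notch, 14 mm long (y), 10 mm deep, square-sided, anywhere from y -38 to +38 mm: it differs each run and is not measured; find it by sight or feel. Hook origin here: z 0 on the plain edge, -10 mm seated.
- bar_under (a point): Underside of the bar, 24 mm below point bar_top, same axes. The bar is 10 mm thick (x), 350 mm long, and sprung: it sinks 1 mm per 0.7 N, at most 20 mm, and these points sink with it; it does not give sideways or lengthways. Two clamps 26 (x) x 24 (y) mm, from 5 mm above to 37 mm below the top edge, at y -140 and +140, stand on posts 22 mm thick.
- rail: The drying rail's fixed stand, with posts, clamps and bar: a steel tray 150 (x) x 340 (y) x 6 mm on the table. Origin: centre of its underside, straight below point bar_top; axes as there.
- basket: Small open steel basket with a fixed upright bail. Origin: on its underside, straight below the bail; z up. Box 85 (x, from -40 to +45) x 95 (y) x 50 mm high, walls 3 mm. In front (-x) a grip plate stands on a strip that is 37 to 43 mm above the underside. Mass 0.15 to 0.25 kg; hung by the bail it stays level.
- basket_grip (a point): Where to grip the basket: on its grip plate, 26 (x) x 10 (y) x 50 mm high, centred 90 mm in front (-x) of the bail, from 35 to 85 mm above the basket's underside. This point is 71 mm above the underside; axes as the basket.
- bail (a point): Underside of the middle of the bail's level top, 97 mm above the basket's underside. The bail is an arch of 6 mm rod in the basket's yz plane; its level top runs along y from -28 to +28 mm, its feet stand on the rim at y -46 and +46. Axes as the basket.
- beaker: Bystander, to be left where it is: glass beaker, 60 mm wide, 65 mm high. Origin at the centre of its underside.
- cuvette_box: Bystander, to be left where it is: grey box, 70 x 45 x 30 mm. Origin at the centre of its underside.
- spray: Bystander, to be left where it is: white bottle with a red cap, 52 mm wide, 160 mm high. Origin at the centre of its underside.
- jar: Bystander, to be left where it is: amber glass jar, 60 mm wide, 85 mm high. Origin at the centre of its underside.
- dish: Bystander, to be left where it is: flat steel dish, 80 x 100 x 30 mm. Origin at the centre of its underside.
- weight: Bystander, to be left where it is: brass weight, 36 mm wide, 50 mm high. Origin at the centre of its underside.
There are look-alikes about, which are no part of the job. Of the things that look like the basket, the smallest one is meant.

How it is judged:
By the outcome, as a careful person would: the job done as asked, in the order asked, and still so for the second after the job is handed in, with the robot touching nothing.
It also fails if it takes over 72 s, if anything falls off the work surface, if the arm or the gripper's body presses on something with over 40 N, if the wrist force passes 120 N, or if a joint passes its speed limit or range.

## Working session

There is one attempt and no reset: what is moved stays moved. The work goes in short steps, Python scripts to look and compute and a shell command to move; the robot and the scene stay as the last step left them, time stands still between calls to the robot, and variables do not carry over. Pictures are saved under pics/ and viewed, and the job is handed in when it is done.

```bash
ls; mkdir -p pics
cat > h.py <<'E'
import numpy as np, cv2, json
from rig import arm, get_image, calibration
def K(c):
    f=192/np.tan(np.radians(c['fovy'])/2)
    return np.array([[f,0,c['cx']],[0,f,c['cy']],[0,0,1.]]), np.array(c['dist'],float)
def cam(name, st=None):
    c=calibration(name); k,d=K(c)
    if 'cam_to_world' in c: T=np.array(c['cam_to_world'])
    else:
        W=np.eye(4); W[:3,:3]=np.array(st['orientation']); W[:3,3]=st['position']
        T=W@np.array(c['tool_from_camera'])
    return k,d,T
def ray(name,uv,st=None):
    k,d,T=cam(name,st)
    p=cv2.undistortPoints(np.array(uv,float).reshape(-1,1,2),k,d).reshape(-1,2)
    r=np.c_[p,np.ones(len(p))]@T[:3,:3].T
    return T[:3,3],r
def onz(name,uv,z,st=None):
    o,r=ray(name,uv,st); return o+r*((z-o[2])/r[:,2])[:,None]
def cloud(name,depth,st=None):
    v,u=np.mgrid[0:384,0:512]
    o,r=ray(name,np.c_[u.ravel(),v.ravel()],st)
    return (o+r*depth.reshape(-1,1)).reshape(384,512,3)
def proj(name,P,st=None):
    k,d,T=cam(name,st); Ti=np.linalg.inv(T)
    return cv2.projectPoints(np.array(P,float).reshape(-1,3),cv2.Rodrigues(Ti[:3,:3])[0],Ti[:3,3],k,d)[0].reshape(-1,2)
def grab(name,tag):
    st=arm.read_state(); im,dp=get_image(name)
    cv2.imwrite(f'pics/{tag}.png',im[:,:,::-1]); np.savez(f'pics/{tag}.npz',im=im,dp=dp,pos=st['position'],R=st['orientation'])
    return im,dp,st
def load(tag):
    z=np.load(f'pics/{tag}.npz'); return z['im'],z['dp'],{'position':z['pos'],'orientation':z['R']}
def crop(tag,u0,u1,v0,v1,s,out):
    im=load(tag)[0][v0:v1,u0:u1,::-1]
    cv2.imwrite(f'pics/{out}.png',cv2.resize(im,None,fx=s,fy=s,interpolation=cv2.INTER_CUBIC))
E
python3 - <<'E'
from h import *
for n in('scene','top','wrist'): grab(n,n+'0'); print(n,calibration(n))
s=arm.read_state(); print(s)
E
```

```text
pics
scene {'fovy': 56.326906832046944, 'cx': 253.85195702527196, 'cy': 197.34662811545175, 'dist': array([-0.08761232,  0.        ,  0.        ,  0.        ,  0.        ]), 'cam_to_world': array([[ 8.39868212e-01,  3.40916158e-01, -4.22371352e-01,
         8.88689967e+02],
       [ 5.42453111e-01, -5.54604117e-01,  6.30998333e-01,
        -6.53735572e+02],
       [-1.91313635e-02, -7.59072095e-01, -6.50725399e-01,
         8.53782011e+02],
       [ 0.00000000e+00,  0.00000000e+00,  0.00000000e+00,
         1.00000000e+00]])}
top {'fovy': 45.6496970169375, 'cx': 248.40456664350924, 'cy': 191.07849676911147, 'dist': array([-0.17455506,  0.        ,  0.        ,  0.        ,  0.        ]), 'cam_to_world': array([[ 4.77668465e-03, -9.92346405e-01,  1.23392850e-01,
         3.09612521e+02],
       [-9.99757380e-01, -2.08574990e-03,  2.19278453e-02,
        -1.76116536e+01],
       [-2.15026518e-02, -1.23467655e-01, -9.92115605e-01,
         1.56314977e+03],
       [ 0.00000000e+00,  0.00000000e+00,  0.00000000e+00,
         1.00000000e+00]])}
wrist {'fovy': 69.8621697721767, 'cx': 255.70
[... 594 characters left out ...]
8, -4.07781027]), 'joint_vel': array([ 0.02780001, -0.05087457,  0.06536708, -0.07768193, -0.04743369,
        0.01114765,  0.05761664]), 'effort': array([ 1.32289886e-03, -5.71326327e+01,  9.91860665e-01, -2.51825827e+01,
       -5.61694836e-02,  1.51824817e-02,  1.01001619e-04]), 'position': array([ 204.82242645, -616.40510921,  238.05437484]), 'orientation': array([[ 3.15425546e-01, -9.48950205e-01, -4.82874565e-04],
       [-9.48949464e-01, -3.15425904e-01,  1.18917724e-03],
       [-1.28078113e-03,  8.31266801e-05, -9.99999176e-01]]), 'ft_force': array([-0.7446006 ,  0.24060585, -0.55643068]), 'ft_torque': array([ 0.00390939,  0.01100854, -0.02557359]), 'finger_gap': 0.9989971739848105}
```

View pics/scene0.png

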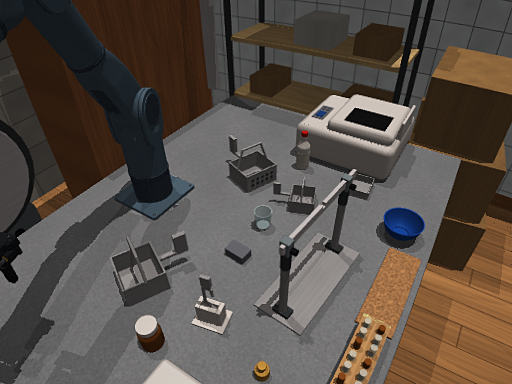

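View pics/top0.png

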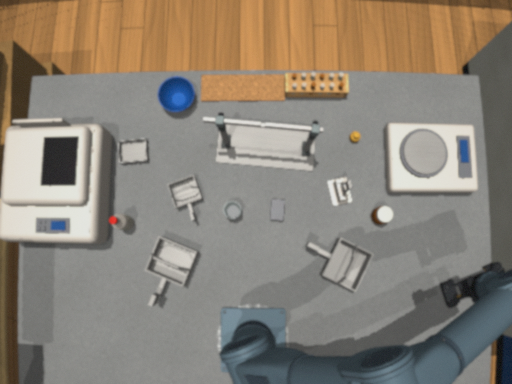

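View pics/wrist0.png

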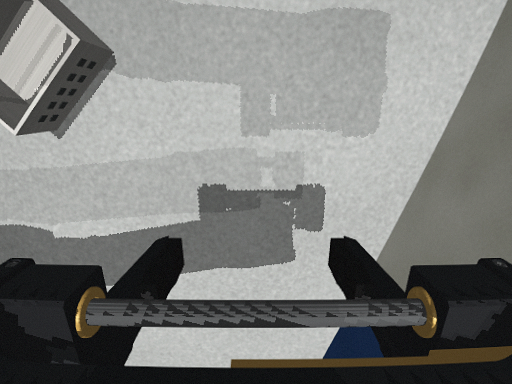

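The top view shows three baskets, at (186,192), (172,262) and (345,265). The hook holder is at (341,190) and the rail at (265,143). I'll enlarge these and measure them.

Run:
```python
from h import *
crop('top0',100,420,100,310,2.5,'c1')
a=load('top0')[0][150:240,150:240,::-1];b=load('scene0')[0][165:235,250:340,::-1]
cv2.imwrite('pics/c2.png',np.hstack([cv2.resize(a,(390,390),interpolation=2),cv2.resize(b,(400,390),interpolation=2)]))
a=load('scene0')[0][265:345,180:260,::-1];b=load('scene0')[0][165:335,250:370,::-1]
cv2.imwrite('pics/c3.png',np.hstack([cv2.resize(a,(390,560),interpolation=2),cv2.resize(b,(400,560),interpolation=2)]))
```

```text
(no output)
```

View pics/c1.png

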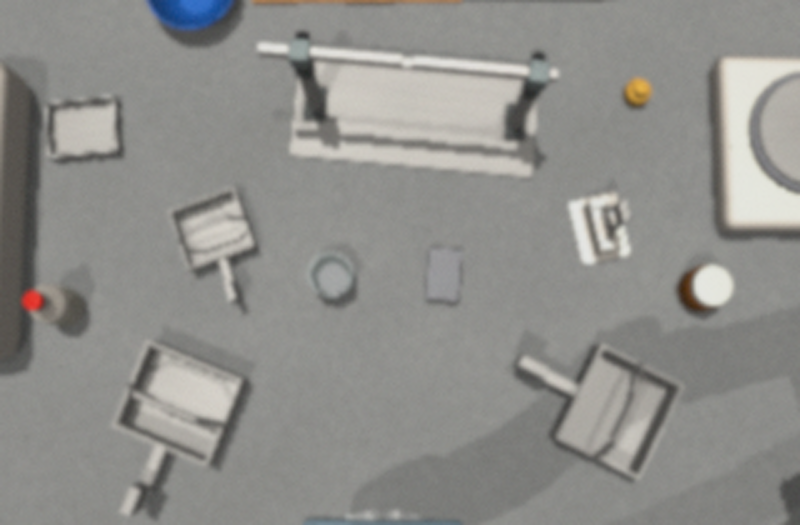

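View pics/c2.png

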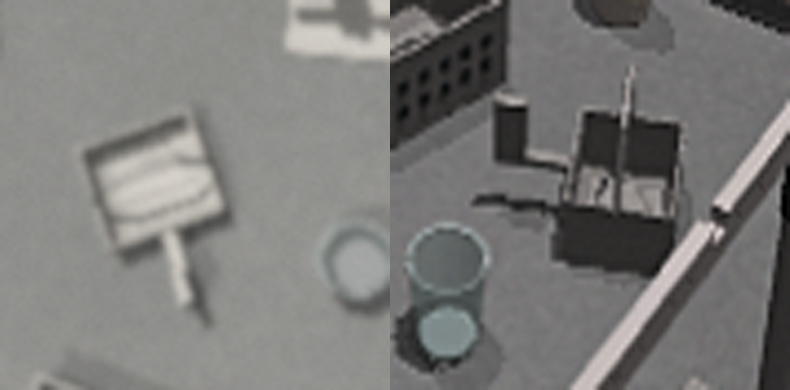

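View pics/c3.png

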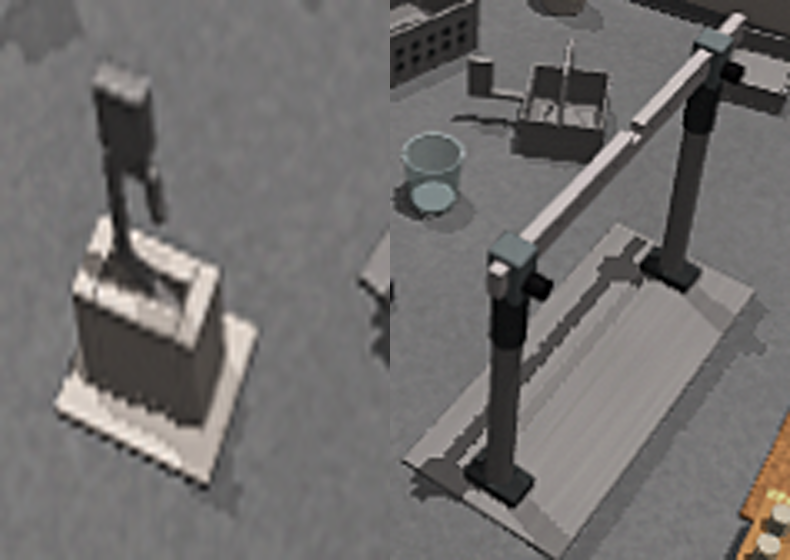

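The notch in the bar shows at about (264,125) in the top view and (323,207) in the scene view. The smallest basket is the one at top (186,192); the other two are clearly larger. Next I'll measure them.

Run:
```python
from h import *
np.set_printoptions(precision=1,suppress=True)
for n in('top','scene'):
    im,dp,_=load(n+'0'); P=cloud(n,dp)
    # bar: z 255..295 in x>500
    X,Y,Z=P[...,0],P[...,1],P[...,2]
    # table check
    print(n,'table z med',np.median(Z[(abs(Z)<25)&(dp>0)]))
    m=(Z>268)&(Z<300)&(X>450)&(X<800)&(abs(Y)<250)&(dp>0)
    v,u=np.nonzero(m); print(n,'bar px',len(u),u.min(),u.max(),v.min(),v.max(),np.median(Z[m]))
    im2=im[:,:,::-1].copy(); im2[m]=(0,0,255); 
    hs=im.max(2).astype(int)
    q=P[m]; c=q.mean(0); w=np.linalg.svd(q[:,:2]-c[:2],full_matrices=False)[2][0]; t=(q[:,:2]-c[:2])@w
    print(' center',c,'dir',w,'ext',t.min(),t.max(), 'ends mid',c[:2]+w*(t.min()+t.max())/2)
uv={'top':[(220.8,118),(315.2,125.6)],}
print('clamps top',onz('top',[(220.8,118),(315.2,125.6)],285))
print('notch top',onz('top',[(264,124.8)],280),'scene',onz('scene',[(323.5,206.6)],280))
# scene clamp tops: c3 left clamp top centre (513,245)
f=lambda x,y:(250+(x-390)*120/400,165+y*170/560)
print('clamps scene',onz('scene',[f(512,247),f(715,42)],285))
# plates: things with z between 30 and 110 near basket and hook
im,dp,_=load('top0');P=cloud('top',dp);
def region(n,uvbox,zl,zh):
    im,dp,_=load(n+'0');P=cloud(n,dp); u0,u1,v0,v1=uvbox
    q=P[v0:v1,u0:u1].reshape(-1,3); d=dp[v0:v1,u0:u1].ravel(); return q[(d>0)&(q[:,2]>zl)&(q[:,2]<zh)]
q=region('top',(325,360,170,210),85,230); print('hook top',len(q),q.mean(0) if len(q) else 0,q[:,2].max() if len(q) else 0)
q=region('scene',(180,260,265,345),140,230); print('hook scene',len(q),q.mean(0),q.min(0),q.max(0))
q=region('scene',(180,260,265,345),60,72); print('rest top scene',len(q),q.mean(0),cv2.minAreaRect(q[:,:2].astype(np.float32)))
for nm,b in(('small',(165,205,170,225)),('med',(140,205,230,310)),('large',(305,380,230,295))):
    q=region('top',b,25,130); print(nm,len(q),cv2.minAreaRect(q[:,:2].astype(np.float32)),q[:,2].max())
```

```text
top table z med 0.15618467923502521
top bar px 626 203 322 113 133 279.470575127963
 center [665.9 -29.5 279.1] dir [0.1 1. ] ext -172.9652977404587 175.41704854811303 ends mid [666.  -28.3]
scene table z med 0.293209199161538
scene bar px 790 279 356 169 251 279.4687666037499
 center [668.4 -58.  278.6] dir [-0.1 -1. ] ext -203.18263148663655 147.4423385804785 ends mid [670.9 -30.3]
clamps top [[ 682.    91.7  285. ]
 [ 659.5 -181.4  285. ]]
notch top [[662.8 -33.5 280. ]] scene [[676.  -38.9 280. ]]
clamps scene [[ 655.2 -183.2  285. ]
 [ 684.5   91.1  285. ]]
hook top 69 [ 501.9 -295.5  159.7] 187.13906157179736
hook scene 150 [ 509.9 -299.5  169. ] [ 495.4 -305.3  140.7] [ 522.6 -289.9  184.7]
rest top scene 303 [ 511.1 -299.9   65.2] ((508.328369140625, -298.2996520996094), (70.91271209716797, 36.97175598144531), 13.064301490783691)
small 306 ((468.84075927734375, 222.86996459960938), (145.74557495117188, 96.88027954101562), 20.82430076599121) 109.34929177815206
med 630 ((224.406982421875, 285.4620361328125), (139.7645263671875, 213.5791015625), 68.84654998779297) 129.62872888002607
large 638 ((275.5334777832031, -269.6719970703125), (213.10939025878906, 137.31715393066406), 63.284873962402344) 128.6433613409863
```

```bash
python3 -m handwheel '[[[-2,-3.9,-0.5],[0,0,0]],[[-2,-3.9,-0.5],[0,0,0]],[[-2,-3.9,-0.5],[0,0,0]],[[-2,-3.9,-0.5],[0,0,0]],[[-2,-3.9,-0.5],[0,0,0]],[[-2,-3.9,-0.5],[0,0,0]],[[-2,-3.9,-0.5],[0,0,0]],[[-2,-3.9,-0.5],[0,0,0]],[[-2,-3.9,-0.5],[0,0,0]],[[-2,-3.9,-0.5],[0,0,0]]]'
python3 -m handwheel '[[[0,0,0],[0,0,-0.18]],[[0,0,0],[0,0,-0.18]],[[0,0,0],[0,0,-0.18]],[[0,0,0],[0,0,-0.18]],[[0,0,0],[0,0,-0.18]],[[0,0,0],[0,0,-0.18]],[[0,0,0],[0,0,-0.18]],[[0,0,0],[0,0,-0.18]],[[0,0,0],[0,0,-0.18]],[[0,0,0],[0,0,-0.18]]]'; python3 -c "
from rig import arm;print(arm.read_state()['q'])"
```

```text
clock: 1.4
position: [517.0, -296.8, 286.0]
orientation: [[0.307, -0.952, -0.006], [-0.952, -0.307, 0.003], [-0.005, 0.005, -1.0]]
ft_force: [-0.4, -0.3, -0.2]
finger_gap: 0.997
clock: 2.65
position: [518.6, -290.8, 283.2]
orientation: [[0.822, 0.569, -0.01], [0.569, -0.822, 0.007], [-0.004, -0.012, -1.0]]
ft_force: [-0.1, -0.3, -1.2]
finger_gap: 0.996
[ 46.37300817  26.03030303 -29.24194513  92.20696508  13.33860178
  65.99777039  48.72265405]
```

```bash
python3 -m handwheel '[[[0,0,0],[0,0,-0.17]],[[0,0,0],[0,0,-0.17]],[[0,0,0],[0,0,-0.17]],[[0,0,0],[0,0,-0.17]],[[0,0,0],[0,0,-0.17]],[[0,0,0],[0,0,-0.17]],[[0,0,0],[0,0,-0.17]],[[0,0,0],[0,0,0]]]'
python3 - <<'E'
from h import *
grab('wrist','w1'); grab('scene','s1'); print(arm.read_state()['q'],arm.read_state()['position'])
E
```

```text
clock: 3.65
position: [516.4, -291.1, 280.6]
orientation: [[-0.26, 0.965, -0.015], [0.966, 0.26, 0.01], [0.013, -0.012, -1.0]]
ft_force: [0.4, 0.8, -0.2]
finger_gap: 1.001
[ 56.32773776  29.68932262 -44.03226201  91.80822183  21.4292448
  68.36652904 112.68123188] [ 516.45307114 -291.03222822  280.71576681]
```

View pics/w1.png

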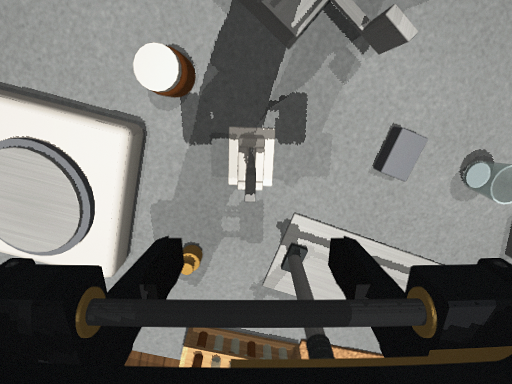

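Run:
```python
from h import *
np.set_printoptions(precision=1,suppress=True)
crop('w1',200,310,100,220,5,'w1c')
im,dp,st=load('w1');P=cloud('wrist',dp,st)
s=P[100:220,200:310].reshape(-1,3); 
for zl,zh in((176,190),(140,176),(62,70)):
    q=s[(s[:,2]>zl)&(s[:,2]<zh)]
    if len(q)>5: print(zl,len(q),q.mean(0),q.min(0),q.max(0),cv2.minAreaRect(q[:,:2].astype(np.float32)))
im,dp,st=load('s1');P=cloud('scene',dp)
s=P[265:345,180:260].reshape(-1,3)
for zl,zh in((179,190),(147,177),(63,68)):
    q=s[(s[:,2]>zl)&(s[:,2]<zh)]
    if len(q)>5: print('scene',zl,len(q),q.mean(0),q.min(0),q.max(0),cv2.minAreaRect(q[:,:2].astype(np.float32)))
im,dp,st=load('w1');print(proj('wrist',[[510,-298,182],[510,-298,131]],st))
```

```text
176 295 [ 505.3 -297.8  181.7] [ 492.9 -305.   176. ] [ 519.2 -290.6  183.5] ((505.9586181640625, -297.49066162109375), (25.45020866394043, 9.339868545532227), 14.404776573181152)
140 61 [ 494.  -300.4  161.9] [ 492.9 -305.   148.5] [ 495.9 -295.7  175.8] ((494.0626220703125, -300.5331726074219), (1.021960735321045, 9.675676345825195), 15.848808288574219)
62 934 [ 502.2 -298.6   65.9] [ 470.2 -321.4   63.1] [ 542.8 -273.6   68.4] ((506.63787841796875, -297.47149658203125), (68.38712310791016, 34.983238220214844), 12.31779670715332)
scene 179 51 [ 508.3 -297.7  182.1] [ 495.8 -305.   179.1] [ 520.5 -289.9  185. ] ((508.03961181640625, -296.82843017578125), (25.32120704650879, 11.710129737854004), 11.582015991210938)
scene 147 84 [ 510.8 -300.3  162.6] [ 494.7 -304.8  147.5] [ 522.  -289.5  176.6] ((509.27880859375, -300.95623779296875), (27.68752670288086, 10.467058181762695), 30.123573303222656)
scene 63 233 [ 510.3 -299.8   65.4] [ 470.8 -321.2   63. ] [ 545.2 -274.6   68. ] ((507.863037109375, -298.5674133300781), (70.91058349609375, 35.936187744140625), 13.121299743652344)
[[248.4 191.1]
 [248.9 178.1]]
```

View pics/w1c.png

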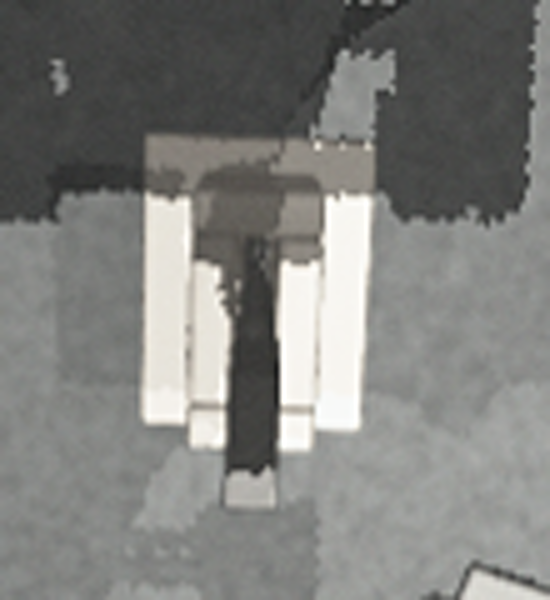

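```bash
cat > d.py <<'E'
from h import *
import sys
from scipy.spatial.transform import Rotation as Ro
# usage: d.py X Y Z az(tool x)
X,Y,Z,az=map(float,sys.argv[1:5]); s=arm.read_state(); R=np.array(s['orientation']); p=np.array(s['position'])
c,n=np.cos(np.radians(az)),np.sin(np.radians(az)); T=np.array([[c,n,0],[n,-c,0],[0,0,-1.]])
np.set_printoptions(precision=3,suppress=True)
print('pos',p,'shift cm',R.T@(np.array([X,Y,Z])-p)/10,'rot',Ro.from_matrix(R.T@T).as_rotvec(),'clk',s['clock'],'F',s['ft_force'],'M',s['ft_torque'],'gap',s['finger_gap']*88.1)
E
python3 d.py 506 -297.5 225 104; python3 d.py 506 -297.5 149 104
```

```text
pos [ 516.453 -291.032  280.716] shift cm [-0.427 -1.111  5.58 ] rot [-0.012 -0.013  0.017] clk 3.75 F [ 0.379 -0.545  0.49 ] M [ 0.109 -0.159  0.059] gap 88.01382712128924
pos [ 516.453 -291.032  280.716] shift cm [-0.525 -1.022 13.179] rot [-0.012 -0.013  0.017] clk 3.75 F [ 0.379 -0.545  0.49 ] M [ 0.109 -0.159  0.059] gap 88.01382712128924
```

```bash
python3 -m handwheel '[[[-0.4,-1.1,2.8],[-0.012,-0.013,0.017]],[[0,0,2.8],[0,0,0]],[[0,0,1],[0,0,0]],[[0,0,0],[0,0,0]]]' 4 ; python3 d.py 506 -297.5 149 104
```

```text
clock: 4.25
position: [507.0, -297.9, 214.2]
orientation: [[-0.232, 0.973, 0.002], [0.973, 0.232, -0.002], [-0.003, 0.002, -1.0]]
ft_force: [0.2, -0.3, 0.3]
finger_gap: 0.567
pos [ 507.029 -297.932  214.247] shift cm [ 0.082 -0.1    6.524] rot [ 0.002  0.003 -0.011] clk 4.25 F [ 0.16  -0.337  0.339] M [ 0.099 -0.176 -0.026] gap 49.95765898104207
```

```bash
python3 -m handwheel '[[[0.08,-0.1,1.6],[0,0,0]],[[0,0,1.6],[0,0,0]],[[0,0,1.6],[0,0,0]],[[0,0,1.6],[0,0,0]],[[0,0,0.1],[0,0,0]],[[0,0,0],[0,0,0]]]' 4 ; python3 d.py 506 -297.5 149 104; python3 -c "
from h import *
grab('wrist','w2')
crop('w2',150,360,120,330,3,'w2c')"
```

```text
clock: 5.0
position: [507.1, -297.6, 145.9]
orientation: [[-0.231, 0.973, 0.004], [0.973, 0.231, -0.003], [-0.003, 0.003, -1.0]]
ft_force: [-0.5, 0.2, 1.1]
finger_gap: 0.455
pos [ 507.058 -297.589  145.862] shift cm [ 0.032 -0.1   -0.314] rot [ 0.003  0.003 -0.011] clk 5.0 F [-0.501  0.233  1.094] M [ 0.072 -0.154  0.023] gap 40.11360657782665
```

View pics/w2c.png

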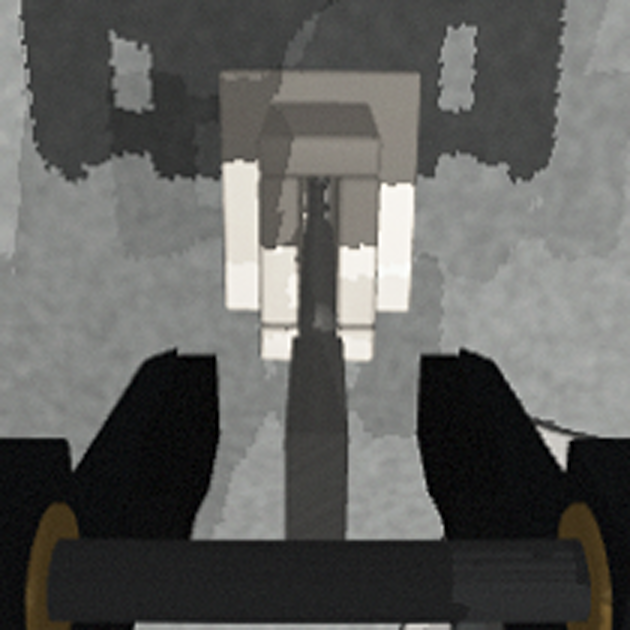

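The plate sits centred between the fingers, at about (256,270) full-frame. Closing on it.

```bash
python3 -m handwheel '[[[0.03,-0.1,-0.3],[0,0,-0.01]],[[0,0,0],[0,0,0]],[[0,0,0],[0,0,0]],[[0,0,0],[0,0,0]],[[0,0,0],[0,0,0]],[[0,0,0],[0,0,0]]]' 0 20 ; python3 d.py 506 -297.5 149 104
```

```text
clock: 5.8
position: [506.6, -297.8, 150.5]
orientation: [[-0.241, 0.971, 0.006], [0.971, 0.241, -0.004], [-0.005, 0.004, -1.0]]
ft_force: [0.0, 0.7, -0.3]
finger_gap: 0.111
pos [ 506.601 -297.807  150.534] shift cm [ 0.045 -0.052  0.153] rot [ 0.004  0.005 -0.001] clk 5.8 F [ 0.003  0.676 -0.331] M [ 0.09  -0.164 -0.053] gap 9.804833897650953
```

```bash
python3 -m handwheel '[[[0,0,-1],[0,0,0]],[[0,0,-2],[0,0,0]],[[0,0,-3],[0,0,0]],[[0,0,-4],[0,0,0]],[[0,0,-5],[0,0,0]],[[0,0,-4],[0,0,0]],[[0,0,-2],[0,0,0]],[[0,0,0],[0,0,0]]]'
python3 - <<'E'
from h import *
np.set_printoptions(precision=2,suppress=True)
grab('top','t2'); grab('scene','s2')
for n,t in(('top','t2'),('scene','s2'),('scene','s1')):
    im,dp,_=load(t);P=cloud(n,dp)
    m=(dp>0)&(P[...,2]>274)&(P[...,2]<284)&(P[...,0]>600)&(P[...,0]<720)&(P[...,1]>-165)&(P[...,1]<75)
    q=P[m]; 
    vx,vy,x0,y0=cv2.fitLine(q[:,:2].astype(np.float32),cv2.DIST_HUBER,0,.01,.01).ravel()
    az=np.degrees(np.arctan2(vy,vx)); print(t,len(q),'az',az%180,'x at y=-36',x0+vx/vy*(-36-y0),'z',q[:,2].mean())
    # width by residual percentiles
    r=(q[:,0]-x0)*vy-(q[:,1]-y0)*vx; print(np.percentile(r,[2,25,75,98]))
crop('s2',290,360,165,250,8,'s2n'); crop('t2',235,295,105,145,10,'t2n')
E
```

```text
clock: 6.8
position: [505.6, -295.6, 376.3]
orientation: [[-0.243, 0.97, 0.01], [0.97, 0.243, -0.007], [-0.009, 0.009, -1.0]]
ft_force: [0.1, 1.1, -2.0]
finger_gap: 0.11
t2 290 az 84.78591 x at y=-36 665.25995 z 279.06521117785235
[-5.34 -2.8   3.24  6.11]
s2 358 az 84.52166 x at y=-36 669.63354 z 279.06063493659434
[-6.38 -3.28  2.92  4.35]
s1 348 az 84.69914 x at y=-36 669.2503 z 279.18679245759034
[-6.08 -3.01  3.03  4.61]
```

View pics/s2n.png

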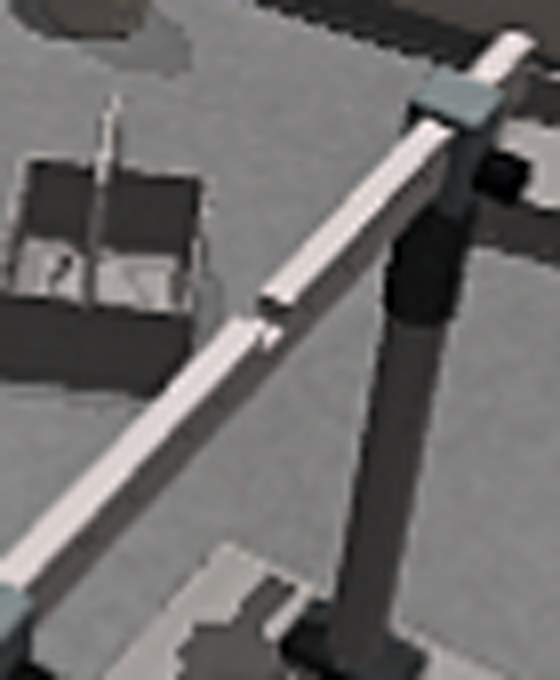

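View pics/t2n.png

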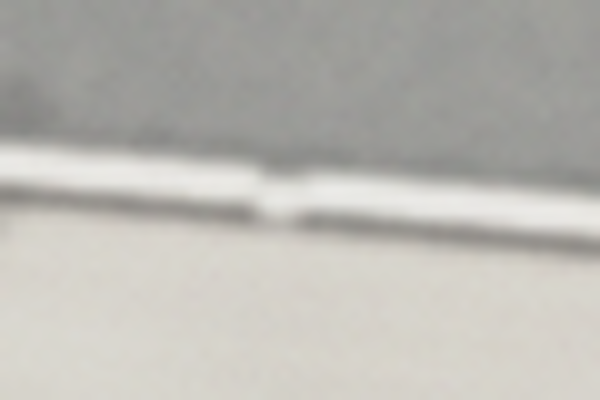

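View pics/s2.png

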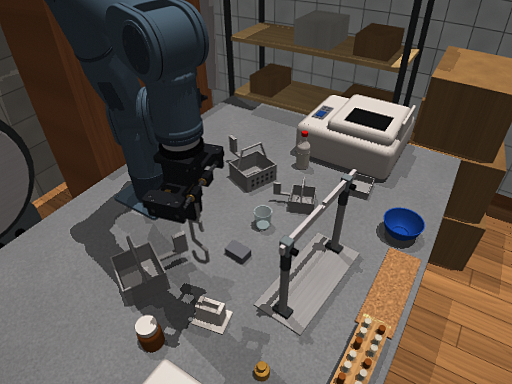

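Run:
```python
from h import *
np.set_printoptions(precision=2,suppress=True)
print('scene', onz('scene',[(290+262/8,165+295/8),(290+240/8,165+319/8),(290+288/8,165+302/8),(290+264/8,165+328/8)],280))
print('top', onz('top',[(235+26.2,105+17.5),(235+30.4,105+19)],280))
# line profile along bar in scene & top: project 3D points along bar axis, brightness
for n,t,x0 in(('scene','s2',670),('top','t2',670)):
    im=load(t)[0].astype(np.float32).mean(2)
    ys=np.arange(-70,10,2.); az=np.radians(84.7)
    prof=[]
    for off in(-3,0,3):
        pts=np.c_[x0+off+(ys+36)/np.tan(az),ys,np.full(len(ys),280)]
        uv=proj(n,pts).astype(np.float32)
        prof.append(cv2.remap(im,uv[:,0].reshape(1,-1),uv[:,1].reshape(1,-1),cv2.INTER_LINEAR)[0])
    print(n); print(np.c_[ys,np.array(prof).T].astype(int).tolist())
```

```text
scene [[667.33 -24.22 280.  ]
 [666.27 -37.64 280.  ]
 [675.36 -23.04 280.  ]
 [674.09 -37.56 280.  ]]
top [[669.65 -25.4  280.  ]
 [665.16 -37.57 280.  ]]
scene
[[-70, 215, 214, 161], [-68, 214, 214, 164], [-66, 214, 214, 163], [-64, 214, 214, 161], [-62, 214, 216, 166], [-60, 215, 215, 166], [-58, 214, 216, 166], [-56, 215, 215, 156], [-54, 214, 216, 158], [-52, 214, 215, 165], [-50, 214, 216, 159], [-48, 213, 215, 167], [-46, 213, 215, 159], [-44, 213, 218, 172], [-42, 214, 217, 160], [-40, 211, 219, 152], [-38, 203, 209, 186], [-36, 176, 218, 169], [-34, 146, 168, 127], [-32, 119, 94, 88], [-30, 91, 61, 59], [-28, 68, 53, 53], [-26, 54, 60, 50], [-24, 57, 104, 86], [-22, 145, 178, 146], [-20, 206, 214, 168], [-18, 214, 217, 147], [-16, 213, 216, 138], [-14, 212, 209, 140], [-12, 211, 212, 142], [-10, 211, 210, 142], [-8, 211, 213, 144], [-6, 210, 213, 146], [-4, 211, 212, 149], [-2, 211, 213, 150], [0, 210, 212, 150], [2, 211, 213, 152], [4, 209, 213, 156], [6, 211, 213, 156], [8, 210, 212, 157]]
top
[[-70, 228, 211, 177], [-68, 228, 212, 178], [-66, 228, 213, 178], [-64, 228, 214, 179], [-62, 228, 215, 179], [-60, 229, 217, 179], [-58, 229, 217, 179], [-56, 229, 219, 179], [-54, 230, 219, 180], [-52, 229, 218, 180], [-50, 229, 216, 179], [-48, 229, 215, 177], [-46, 230, 214, 177], [-44, 229, 212, 176], [-42, 228, 210, 175], [-40, 226, 206, 172], [-38, 222, 199, 167], [-36, 217, 192, 160], [-34, 216, 185, 154], [-32, 216, 181, 152], [-30, 215, 179, 150], [-28, 215, 180, 148], [-26, 215, 183, 152], [-24, 217, 192, 160], [-22, 221, 206, 171], [-20, 224, 211, 175], [-18, 227, 215, 178], [-16, 228, 215, 180], [-14, 228, 215, 181], [-12, 228, 214, 180], [-10, 227, 213, 179], [-8, 228, 212, 177], [-6, 227, 211, 177], [-4, 227, 211, 177], [-2, 227, 212, 178], [0, 227, 214, 180], [2, 227, 216, 180], [4, 228, 216, 179], [6, 227, 216, 178], [8, 227, 217, 176]]
```

```bash
python3 d.py 590 -46 330 84.7
```

```text
pos [ 504.687 -295.515  373.911] shift cm [22.156 14.319  4.327] rot [0.007 0.006 0.338] clk 6.9 F [-0.211 -0.573 -2.348] M [ 0.097 -0.171 -0.014] gap 9.583984013757991
```

```bash
python3 -m handwheel '[[[1.5,0.9,0.3],[0.007,0.006,0]],[[3,1.9,0.6],[0,0,0]],[[3.5,2.4,0.7],[0,0,0]],[[3.5,2.4,0.7],[0,0,0]],[[3.5,2.4,0.7],[0,0,0]],[[3,2,0.5],[0,0,0]],[[2,1.3,0.4],[0,0,0]],[[0.9,0.6,0.2],[0,0,0.11]],[[0,0,0],[0,0,0.11]],[[0,0,0],[0,0,0.11]]]'; python3 d.py 590 -46 330 84.7
```

```text
clock: 8.15
position: [583.9, -35.9, 317.8]
orientation: [[0.082, 0.996, -0.026], [0.997, -0.081, 0.012], [0.01, -0.027, -1.0]]
ft_force: [0.4, 0.1, -1.1]
finger_gap: 0.114
pos [583.919 -35.907 317.777] shift cm [-0.944  0.655 -1.249] rot [-0.027 -0.01   0.011] clk 8.15 F [ 0.444  0.087 -1.052] M [-0.014 -0.124 -0.031] gap 10.053073378298796
```

```bash
python3 -m handwheel '[[[-0.5,0.3,-0.6],[-0.027,-0.01,0.01]],[[-0.45,0.3,-0.6],[0,0,0]],[[0,0,0],[0,0,0]],[[0,0,0],[0,0,0]]]'; python3 d.py 590 -46 330 84.7;  python3 - <<'E'
from h import *
np.set_printoptions(precision=2,suppress=True)
for n in('scene','wrist'): grab(n,n[0]+'3')
print(proj('scene',[[590,-46,311]]))
crop('s3',250,350,150,250,6,'s3c')
E
```

```text
clock: 8.65
position: [588.4, -44.4, 328.7]
orientation: [[0.085, 0.996, -0.002], [0.996, -0.085, -0.0], [-0.001, -0.002, -1.0]]
ft_force: [-0.1, -0.7, -2.0]
finger_gap: 0.111
pos [588.42  -44.359 328.661] shift cm [-0.15   0.171 -0.134] rot [-0.002  0.001  0.007] clk 8.65 F [-0.098 -0.697 -1.962] M [ 0.04  -0.127 -0.041] gap 9.737310103382118
[[290.89 186.19]]
```

View pics/s3c.png

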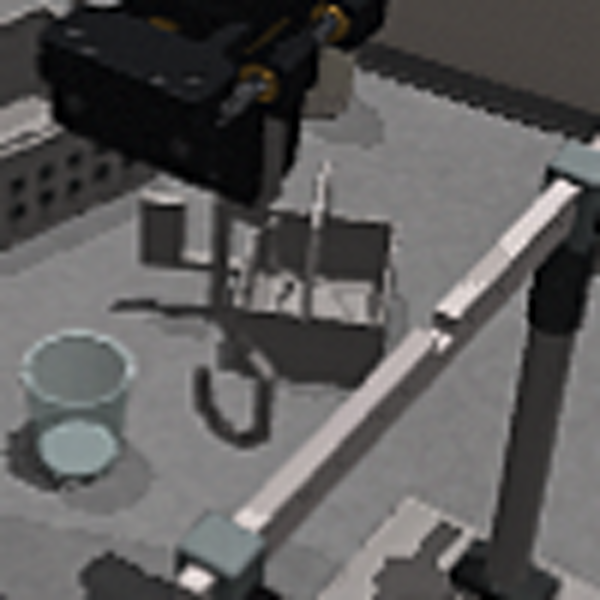

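View pics/w3.png

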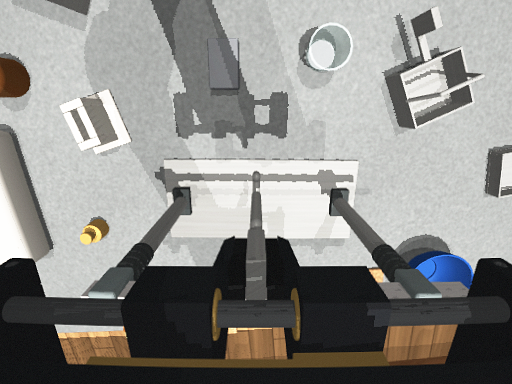

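Run:
```python
from h import *
np.set_printoptions(precision=1,suppress=True)
im,dp,_=load('s3');P=cloud('scene',dp)
q=P[150:250,250:350].reshape(-1,3)
q=q[(q[:,2]>170)&(q[:,2]<322)&(q[:,0]<640)&(abs(q[:,1]+44)<25)]
for z0 in range(170,325,8):
    s=q[(q[:,2]>=z0)&(q[:,2]<z0+8)]
    if len(s): print(z0,len(s),s.min(0),s.max(0),s.mean(0))
print(q[:,2].min())
```

```text
186 22 [575.8 -50.2 186.5] [598.2 -42.2 193.9] [586.4 -47.1 190.4]
194 18 [569.7 -51.3 194.2] [606.8 -40.8 201.5] [587.  -47.5 197.7]
202 14 [569.5 -50.8 202.5] [605.8 -44.  209.8] [587.8 -47.2 205.5]
210 16 [567.2 -51.2 211. ] [605.9 -40.1 217.2] [585.2 -46.7 214. ]
218 11 [570.5 -51.  218.3] [605.4 -43.6 225.3] [597.  -48.  221.9]
226 8 [597.8 -49.6 226.5] [606.7 -44.3 232.8] [603.4 -47.4 230.3]
234 14 [592.8 -51.7 234.6] [602.9 -43.9 240.4] [597.9 -47.6 237.1]
242 16 [583.9 -49.6 242.5] [596.5 -42.6 249.8] [589.6 -46.7 245.8]
250 13 [573.3 -48.7 250.5] [585.3 -40.1 256.4] [580.4 -45.9 253.7]
258 9 [573.6 -49.5 259.3] [580.3 -43.2 265.4] [578.1 -46.5 262.2]
266 7 [575.8 -49.  267.2] [580.5 -42.8 273.6] [578.8 -46.  270.7]
274 7 [576.2 -48.2 275. ] [580.6 -44.9 281.2] [578.5 -46.8 278.7]
282 7 [575.6 -48.6 282.4] [579.8 -43.8 288.7] [577.6 -46.5 285.5]
290 18 [575.1 -50.8 290.6] [604.2 -44.2 297.5] [589.5 -47.1 293.6]
298 16 [574.5 -50.5 299.2] [602.9 -43.3 305.9] [588.8 -47.6 302.6]
306 21 [573.1 -50.4 306.8] [603.  -44.9 313.8] [589.  -47.9 310.7]
314 21 [576.5 -50.8 314.1] [602.2 -45.  320.2] [590.8 -47.4 316.2]
186.50566383179864
```

Run:
```python
from h import *
im=load('s3')[0].astype(np.float32).mean(2)
im2=load('t2')[0].astype(np.float32).mean(2)
off=np.arange(-12,14,1.)
for n,i in(('scene',im),('top',im2)):
  for lo,hi in((-90,-45),(-15,30)):
    acc=0
    for y in range(lo,hi,3):
        pts=np.c_[670+off+(y+36)/np.tan(np.radians(84.65)),np.full(len(off),y),np.full(len(off),280)]
        uv=proj(n,pts).astype(np.float32); acc=acc+cv2.remap(i,uv[:,0].reshape(1,-1),uv[:,1].reshape(1,-1),cv2.INTER_LINEAR)[0]
    print(n,lo,list(zip(off.astype(int),(acc/15).astype(int))))
```

```text
scene -90 [(np.int64(-12), np.int64(63)), (np.int64(-11), np.int64(64)), (np.int64(-10), np.int64(69)), (np.int64(-9), np.int64(80)), (np.int64(-8), np.int64(102)), (np.int64(-7), np.int64(131)), (np.int64(-6), np.int64(160)), (np.int64(-5), np.int64(176)), (np.int64(-4), np.int64(181)), (np.int64(-3), np.int64(182)), (np.int64(-2), np.int64(181)), (np.int64(-1), np.int64(182)), (np.int64(0), np.int64(182)), (np.int64(1), np.int64(179)), (np.int64(2), np.int64(164)), (np.int64(3), np.int64(138)), (np.int64(4), np.int64(108)), (np.int64(5), np.int64(86)), (np.int64(6), np.int64(75)), (np.int64(7), np.int64(73)), (np.int64(8), np.int64(72)), (np.int64(9), np.int64(73)), (np.int64(10), np.int64(73)), (np.int64(11), np.int64(74)), (np.int64(12), np.int64(77)), (np.int64(13), np.int64(85))]
scene -15 [(np.int64(-12), np.int64(125)), (np.int64(-11), np.int64(124)), (np.int64(-10), np.int64(124)), (np.int64(-9), np.int64(126)), (np.int64(-8), np.int64(136)), (np.int64(-7), np.int64(152)), (np.int64(-6), np.int64(169)), (np.int64(-5), np.int64(181)), (np.int64(-4), np.int64(186)), (np.int64(
[... 1413 characters left out ...]
p.int64(-9), np.int64(187)), (np.int64(-8), np.int64(202)), (np.int64(-7), np.int64(214)), (np.int64(-6), np.int64(221)), (np.int64(-5), np.int64(226)), (np.int64(-4), np.int64(228)), (np.int64(-3), np.int64(228)), (np.int64(-2), np.int64(226)), (np.int64(-1), np.int64(221)), (np.int64(0), np.int64(213)), (np.int64(1), np.int64(203)), (np.int64(2), np.int64(191)), (np.int64(3), np.int64(178)), (np.int64(4), np.int64(165)), (np.int64(5), np.int64(156)), (np.int64(6), np.int64(150)), (np.int64(7), np.int64(146)), (np.int64(8), np.int64(144)), (np.int64(9), np.int64(145)), (np.int64(10), np.int64(146)), (np.int64(11), np.int64(148)), (np.int64(12), np.int64(150)), (np.int64(13), np.int64(151))]
```

```bash
python3 -m handwheel '[[[-0.15,0.8,0.05],[0,0,0.007]],[[0,1.4,0],[0,0,0]],[[0,1.4,0],[0,0,0]],[[0,0.8,0],[0,0,0]],[[0,0,0],[0,0,0]],[[0,0,0],[0,0,0]]]'; python3 d.py 667 -46 325 84.7
```

```text
clock: 9.5
position: [634.4, -51.0, 327.1]
orientation: [[0.094, 0.996, -0.003], [0.996, -0.094, -0.0], [-0.001, -0.003, -1.0]]
ft_force: [0.2, -0.1, -2.3]
finger_gap: 0.111
pos [634.396 -50.988 327.056] shift cm [0.803 3.2   0.196] rot [-0.003  0.001 -0.002] clk 9.5 F [ 0.219 -0.105 -2.345] M [ 0.069 -0.183  0.001] gap 9.784935474890927
```

```bash
python3 -m handwheel '[[[0.4,0.4,0.15],[0,0,0]],[[0.35,0.8,0],[0,0,0]],[[0,0.8,0],[0,0,0]],[[0,0,0],[0,0,0]],[[0,0,0],[0,0,0]]]'; python3 d.py 667 -46 325 84.7
```

```text
clock: 10.12
position: [656.2, -44.8, 325.6]
orientation: [[0.094, 0.996, -0.003], [0.996, -0.094, -0.001], [-0.001, -0.003, -1.0]]
ft_force: [-0.1, 0.0, -1.4]
finger_gap: 0.114
pos [656.163 -44.804 325.58 ] shift cm [-0.018  1.09   0.055] rot [-0.003  0.001 -0.001] clk 10.125 F [-0.105  0.004 -1.437] M [ 0.057 -0.138 -0.015] gap 10.032871084928924
```

```bash
python3 -m handwheel '[[[0,0.5,0.05],[0,0,0]],[[0,0.5,0],[0,0,0]],[[0,0.1,0],[0,0,0]],[[0,0,0],[0,0,0]]]'; python3 d.py 667 -46 325 84.7;  python3 - <<'E'
from h import *
for n in('scene','wrist'): grab(n,n[0]+'4')
crop('s4',270,350,150,250,6,'s4c');crop('w4',180,330,150,300,4,'w4c')
E
```

```text
clock: 10.62
position: [667.8, -46.2, 325.0]
orientation: [[0.094, 0.996, -0.003], [0.996, -0.094, -0.001], [-0.001, -0.003, -1.0]]
ft_force: [-0.4, 0.6, -1.7]
finger_gap: 0.115
pos [667.779 -46.23  325.03 ] shift cm [ 0.016 -0.08   0.003] rot [-0.003  0.001 -0.002] clk 10.625 F [-0.364  0.566 -1.737] M [ 0.029 -0.173 -0.014] gap 10.111619782181759
```

View pics/s4c.png

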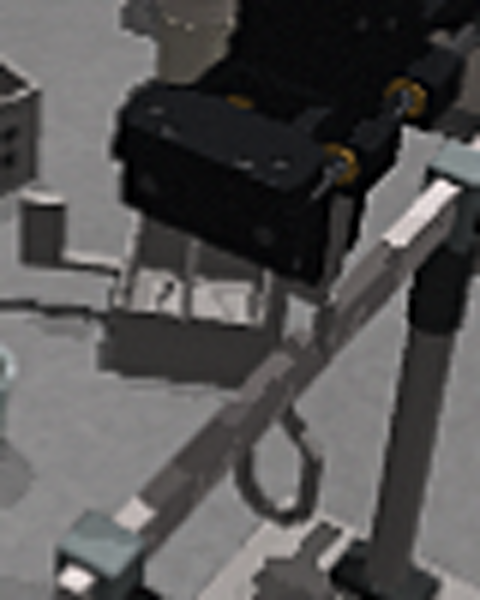

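View pics/w4c.png

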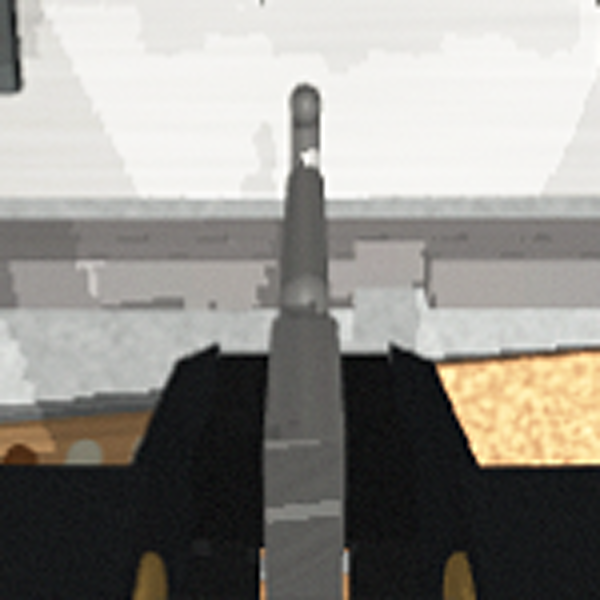

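Run:
```python
from h import *
np.set_printoptions(precision=1,suppress=True)
im,dp,st=load('w4')
f=lambda x,y:(180+x/4,150+y/4)
print(onz('wrist',[f(150,262),f(150,307),f(500,260),f(500,307),f(353,285),f(430,285)],279.5,st))
P=cloud('wrist',dp,st)
q=P[205:232,185:325].reshape(-1,3); q=q[(q[:,2]>276)&(q[:,2]<284)]
vx,vy,x0,y0=cv2.fitLine(q[:,:2].astype(np.float32),cv2.DIST_HUBER,0,.01,.01).ravel()
r=(q[:,0]-x0)*vy-(q[:,1]-y0)*vx
print(len(q),q[:,2].mean(),np.degrees(np.arctan2(vy,vx))%180,'x at -46',x0+vx/vy*(-46-y0),np.percentile(r,[1,5,95,99]))
yy=np.sort(q[np.abs(q[:,0]-668)<3][:,1]); g=np.diff(yy); i=g.argmax(); print(yy[i],yy[i+1]); print(np.histogram(q[:,1],bins=np.arange(-90,40,4)))
```

```text
[[660.8 -73.8 279.5]
 [670.  -75.1 279.5]
 [666.6  -8.3 279.5]
 [676.3  -8.7 279.5]
 [669.1 -36.2 279.5]
 [670.5 -21.7 279.5]]
1538 279.72969569040595 84.66677 x at -46 666.50885 [-4.6 -4.2  5.2  5.7]
-36.13263876515898 -22.221868398916772
(array([72, 75, 72, 76, 72, 76, 74, 71, 75, 71,  1,  0, 63, 37,  0,  0,  9,
       72, 73, 74, 78, 71, 73, 80,  2,  0,  0,  0,  0,  0,  0,  0]), array([-90, -86, -82, -78, -74, -70, -66, -62, -58, -54, -50, -46, -42,
       -38, -34, -30, -26, -22, -18, -14, -10,  -6,  -2,   2,   6,  10,
        14,  18,  22,  26,  30,  34,  38]))
```

The wrist view shows the notch at full-frame (277,221), running from y -36 to -22, with the bar centre at x 667 for y -46. I'll lower the hook onto the edge beside it.

```bash
python3 -m handwheel '[[[0,-0.08,0.8],[0,0,0]],[[0,0,0.8],[0,0,0]],[[0,0,0.4],[0,0,0]],[[0,0,0],[0,0,0]],[[0,0,0],[0,0,0]]]'; python3 d.py 666.8 -46 299 84.7
```

```text
clock: 11.35
position: [666.2, -46.2, 303.2]
orientation: [[0.094, 0.996, -0.004], [0.996, -0.094, -0.001], [-0.001, -0.004, -1.0]]
ft_force: [0.3, 0.1, -1.8]
finger_gap: 0.111
pos [666.246 -46.238 303.164] shift cm [0.03  0.054 0.416] rot [-0.004  0.001 -0.002] clk 11.35 F [ 0.334  0.11  -1.769] M [-0.01  -0.137  0.022] gap 9.764624014458773
```

```bash
python3 -m handwheel '[[[0.03,0.05,0.25],[0,0,0]],[[0,0,0.2],[0,0,0]],[[0,0,0],[0,0,0]]]'; python3 d.py 666.8 -46 297 84.7;python3 -m handwheel '[[[0,0,0.1],[0,0,0]],[[0,0,0.05],[0,0,0]]]'; python3 d.py 667 -46 297 84.7
```

```text
clock: 11.72
position: [667.1, -46.0, 298.9]
orientation: [[0.094, 0.996, -0.003], [0.996, -0.094, -0.001], [-0.001, -0.003, -1.0]]
ft_force: [0.2, -0.3, 0.0]
finger_gap: 0.109
pos [667.053 -45.968 298.885] shift cm [-0.005 -0.024  0.189] rot [-0.003  0.001 -0.002] clk 11.725 F [ 0.174 -0.318  0.043] M [ 0.037 -0.113 -0.008] gap 9.597517192230669
clock: 11.98
position: [667.1, -45.9, 297.7]
orientation: [[0.094, 0.996, -0.003], [0.996, -0.094, -0.001], [-0.001, -0.002, -1.0]]
ft_force: [-0.2, 0.3, 0.3]
finger_gap: 0.105
pos [667.081 -45.934 297.668] shift cm [-0.007 -0.007  0.067] rot [-0.002  0.001 -0.002] clk 11.975 F [-0.217  0.321  0.317] M [ 0.037 -0.016  0.022] gap 9.292335265999009
```

```bash
python3 -m handwheel '[[[0.3,0,0.02],[0,0,0]],[[0.3,0,0],[0,0,0]],[[0.3,0,0],[0,0,0]],[[0.2,0,0],[0,0,0]],[[0,0,0],[0,0,0]]]'; python3 d.py 668.5 -29 298 84.7
```

```text
clock: 12.6
position: [668.5, -34.2, 297.7]
orientation: [[0.094, 0.996, -0.002], [0.996, -0.094, -0.001], [-0.002, -0.002, -1.0]]
ft_force: [0.3, -0.2, -0.6]
finger_gap: 0.109
pos [668.525 -34.201 297.669] shift cm [ 0.518 -0.051 -0.034] rot [-0.002  0.002 -0.002] clk 12.6 F [ 0.293 -0.204 -0.609] M [ 0.083 -0.152  0.007] gap 9.560908044195521
```

```bash
python3 -m handwheel '[[[0.2,0,0],[0,0,0]],[[0.2,-0.03,0],[0,0,0]],[[0.1,0,0],[0,0,0]],[[0,0,0],[0,0,0]]]'; python3 d.py 668.2 -29 298 84.7
python3 - <<'E'
from h import *
grab('wrist','w5')
crop('w5',180,330,150,300,4,'w5c')
E
```

```text
clock: 13.1
position: [668.4, -28.5, 297.1]
orientation: [[0.094, 0.996, -0.003], [0.996, -0.094, -0.001], [-0.001, -0.003, -1.0]]
ft_force: [0.5, -0.1, -1.8]
finger_gap: 0.107
pos [668.384 -28.542 297.149] shift cm [-0.047 -0.014 -0.085] rot [-0.003  0.001 -0.001] clk 13.1 F [ 0.533 -0.068 -1.817] M [ 0.051 -0.187 -0.005] gap 9.402305697225234
```

View pics/w5c.png

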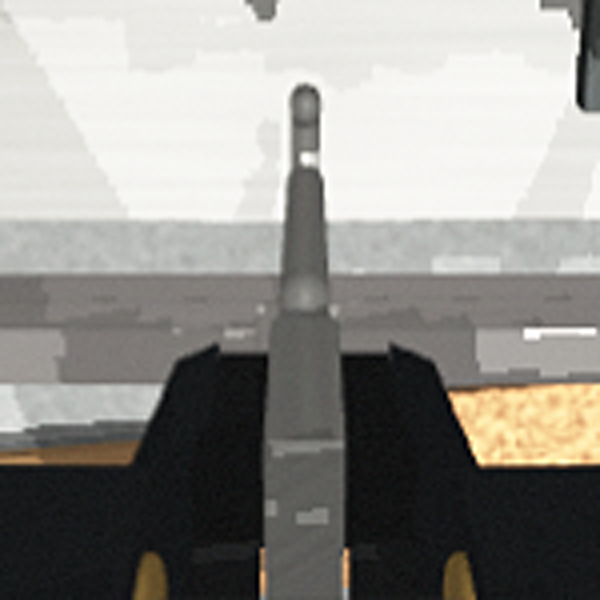

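```bash
python3 -m handwheel '[[[-0.05,0,0.3],[0,0,0]],[[0,0,0.3],[0,0,0]],[[0,0,0],[0,0,0]]]'; python3 d.py 668.2 -29 289 84.7;python3 -m handwheel '[[[0,0,0.15],[0,0,0]],[[0,0,0.1],[0,0,0]],[[0,0,0],[0,0,0]]]'; python3 d.py 668.2 -29 288 84.7
```

```text
clock: 13.52
position: [668.2, -29.5, 290.5]
orientation: [[0.094, 0.996, -0.003], [0.996, -0.094, -0.001], [-0.002, -0.003, -1.0]]
ft_force: [0.0, -0.8, -1.4]
finger_gap: 0.115
pos [668.215 -29.525 290.5  ] shift cm [ 0.052 -0.006  0.15 ] rot [-0.003  0.002 -0.002] clk 13.525 F [ 0.026 -0.789 -1.436] M [ 0.033 -0.134  0.037] gap 10.131997149285548
clock: 13.9
position: [668.4, -29.5, 288.2]
orientation: [[0.094, 0.996, -0.002], [0.996, -0.094, -0.001], [-0.001, -0.002, -1.0]]
ft_force: [-0.2, -0.2, -0.7]
finger_gap: 0.115
pos [668.392 -29.486 288.17 ] shift cm [ 0.047 -0.024  0.017] rot [-0.002  0.001 -0.002] clk 13.9 F [-0.208 -0.245 -0.662] M [ 0.06  -0.063  0.006] gap 10.121492236792728
```

```bash
python3 -m handwheel '[[[0,0,0.12],[0,0,0]],[[0,0,0],[0,0,0]]]'; python3 d.py 668.2 -29 288 84.7;python3 - <<'E'
from h import *
np.set_printoptions(precision=1,suppress=True)
_,_,st=grab('wrist','w6');grab('scene','s6')
crop('s6',270,350,150,250,6,'s6c')
im,dp,st=load('w6');P=cloud('wrist',dp,st)
q=P[200:300,150:350].reshape(-1,3); q=q[(q[:,2]>268)&(q[:,2]<283)&(abs(q[:,0]-668)<8)]
a=q[(q[:,2]>274)]; print('bar z',np.median(a[:,2]),len(a))
E
```

```text
clock: 14.15
position: [668.4, -29.5, 287.3]
orientation: [[0.094, 0.996, -0.002], [0.996, -0.094, -0.001], [-0.001, -0.002, -1.0]]
ft_force: [-0.5, -0.9, 0.1]
finger_gap: 0.115
pos [668.41  -29.486 287.254] shift cm [ 0.046 -0.026 -0.075] rot [-0.002  0.001 -0.002] clk 14.15 F [-0.499 -0.854  0.068] M [ 0.045 -0.014 -0.008] gap 10.141274432277477
bar z 277.58550945679735 2077
```

View pics/s6c.png

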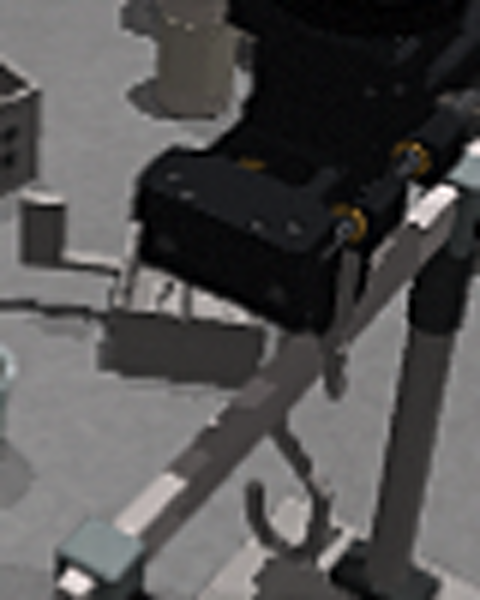

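The bar has sunk about 2 mm, the wrist force is near 0 and the hook origin is about 10 mm below the edge, so it is seated. Releasing it.

```bash
python3 -m handwheel '[[[0,0,0],[0,0,0]],[[0,0,0],[0,0,0]],[[0,0,0],[0,0,0]]]' 4; python3 -m handwheel '[[[0,0,-0.5],[0,0,0]],[[0,0,-1.5],[0,0,0]],[[0,0,-3],[0,0,0]],[[0,0,-3],[0,0,0]]]'
python3 - <<'E'
from h import *
np.set_printoptions(precision=1,suppress=True)
grab('wrist','w7');grab('scene','s7')
a=load('s7')[0][150:250,270:350,::-1];b=load('w7')[0][130:280,180:330,::-1]
cv2.imwrite('pics/c7.png',np.hstack([cv2.resize(a,(400,500),interpolation=2),cv2.resize(b,(400,500),interpolation=2)]))
im,dp,st=load('w7');P=cloud('wrist',dp,st)
q=P.reshape(-1,3); q=q[(abs(q[:,0]-668)<8)&(abs(q[:,1]+30)<60)]
a=q[(q[:,2]>274)&(q[:,2]<283)]; print('bar z',np.median(a[:,2]),len(a))
t=q[(q[:,2]>300)&(q[:,2]<330)]; print('plate top',np.median(t[:,2]) if len(t) else 0,len(t),t.mean(0),cv2.minAreaRect(t[:,:2].astype(np.float32)))
E
python3 d.py 668 -29 350 84.7
```

```text
clock: 14.62
position: [668.7, -29.4, 287.5]
orientation: [[0.094, 0.996, -0.001], [0.996, -0.094, -0.001], [-0.001, -0.001, -1.0]]
ft_force: [1.1, 0.2, 0.3]
finger_gap: 0.429
clock: 15.12
position: [668.0, -29.4, 369.9]
orientation: [[0.094, 0.996, -0.004], [0.996, -0.094, -0.001], [-0.001, -0.004, -1.0]]
ft_force: [0.4, 0.1, -0.3]
finger_gap: 0.454
bar z 277.99546545393844 1186
plate top 318.97586721528177 245 [668.  -28.5 319. ] ((668.0531005859375, -28.609699249267578), (9.413022994995117, 16.3559513092041), 84.81993103027344)
pos [669.633 -28.852 372.925] shift cm [-0.03  -0.166  2.292] rot [ 0.002  0.    -0.002] clk 15.225 F [ 0.716 -0.301  0.499] M [-0.01  -0.128 -0.023] gap 40.09579299583573
```

View pics/c7.png

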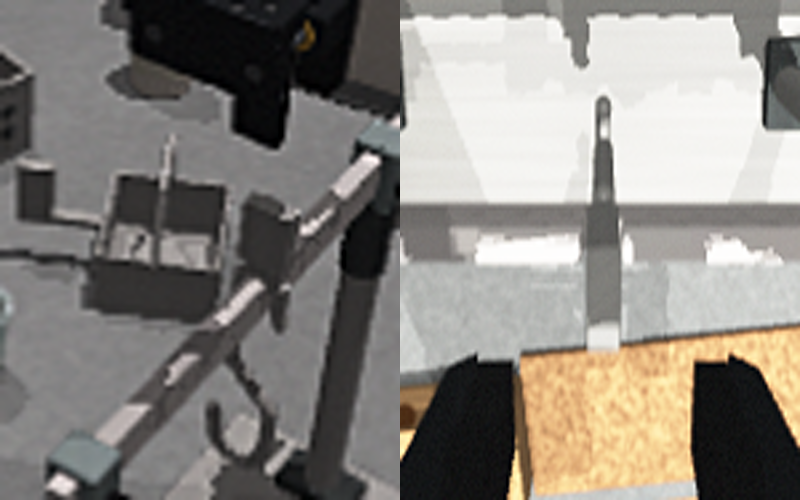

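```bash
python3 d.py 412 201 330 110.8
python3 - <<'E'
from h import *
im,dp,_=load('scene0');P=cloud('scene',dp)
q=P[165:235,250:340].reshape(-1,3)
for zl,zh in((83,88),(92,115),(46,53)):
    s=q[(q[:,2]>zl)&(q[:,2]<zh)&(q[:,0]<545)&(q[:,1]>140)]; print(zl,len(s),s.mean(0),cv2.minAreaRect(s[:,:2].astype(np.float32)))
E
```

```text
pos [669.633 -28.852 372.925] shift cm [ 20.459 -27.822   4.228] rot [ 0.002  0.001 -0.457] clk 15.225 F [ 0.716 -0.301  0.499] M [-0.01  -0.128 -0.023] gap 40.09579299583573
83 16 [427.07692936 200.10066971  84.46478113] ((456.43646240234375, 203.44801330566406), (110.3969955444336, 14.1779203414917), 2.465942144393921)
92 27 [500.7097531  223.0374426  100.24901213] ((499.10009765625, 227.85227966308594), (5.639493465423584, 64.814453125), 20.102096557617188)
46 142 [434.25919    235.36877766  49.11300844] ((426.63946533203125, 241.69790649414062), (123.48178100585938, 244.51158142089844), 83.21224212646484)
```

```bash
python3 -m handwheel '[[[1,-1.4,0],[0,0,0]],[[2.2,-3,0],[0,0,0]],[[2.9,-3.9,0.6],[0,0,0]],[[2.9,-3.9,0.7],[0,0,0]],[[2.9,-3.9,0.8],[0,0,0]],[[2.9,-3.9,0.8],[0,0,0]],[[2.9,-3.9,0.8],[0,0,0]],[[1.8,-2.4,0.5],[0,0,-0.15]],[[0,0,0],[0,0,-0.15]],[[0,0,0],[0,0,-0.15]]]' 5; python3 d.py 412 201 250 110.8
```

```text
clock: 16.48
position: [403.7, 200.0, 322.9]
orientation: [[-0.367, 0.93, -0.006], [0.93, 0.367, -0.008], [-0.005, -0.009, -1.0]]
ft_force: [0.4, -0.4, -0.6]
finger_gap: 0.567
pos [403.697 199.987 322.938] shift cm [-0.176  0.872  7.288] rot [-0.009  0.005  0.013] clk 16.475 F [ 0.434 -0.358 -0.634] M [ 0.077 -0.135  0.026] gap 49.9816183814253
```

```bash
python3 -m handwheel '[[[-0.2,0.8,3],[-0.009,0.005,0.013]],[[0,0,4],[0,0,0]],[[0,0,3.5],[0,0,0]],[[0,0,1],[0,0,0]],[[0,0,0],[0,0,0]]]'; python3 d.py 412 201 200 110.8
python3 - <<'E'
from h import *
np.set_printoptions(precision=1,suppress=True)
grab('wrist','w8')
im,dp,st=load('w8');P=cloud('wrist',dp,st).reshape(-1,3)
q=P[(np.hypot(P[:,0]-412,P[:,1]-201)<40)]
t=q[(q[:,2]>78)&(q[:,2]<95)]; print('plate top',np.median(t[:,2]),len(t),t.mean(0),cv2.minAreaRect(t[:,:2].astype(np.float32)))
q=P[(np.hypot(P[:,0]-496,P[:,1]-233)<80)]
t=q[(q[:,2]>96)&(q[:,2]<115)]; print('bail top',np.median(t[:,2]),len(t),t.mean(0),cv2.minAreaRect(t[:,:2].astype(np.float32)))
t=q[(q[:,2]>45)&(q[:,2]<54)]; print('rim',np.median(t[:,2]),len(t),t.mean(0),cv2.minAreaRect(t[:,:2].astype(np.float32)))
E
```

```text
clock: 17.1
position: [405.7, 200.6, 203.8]
orientation: [[-0.359, 0.933, -0.001], [0.933, 0.359, -0.003], [-0.002, -0.002, -1.0]]
ft_force: [0.5, 0.3, 0.7]
finger_gap: 0.567
pos [405.653 200.634 203.821] shift cm [-0.193  0.606  0.381] rot [-0.002  0.002  0.005] clk 17.1 F [0.519 0.329 0.728] M [ 0.079 -0.17  -0.043] gap 49.936150808209895
plate top 84.84983067011333 248 [412.7 201.   84.6] ((413.78106689453125, 201.51095581054688), (26.331512451171875, 9.283249855041504), 20.828248977661133)
bail top 102.05872358662778 358 [497.7 231.5 101.7] ((497.8917541503906, 232.0870361328125), (5.819880485534668, 65.09312438964844), 21.29275131225586)
rim 49.80218106728108 845 [495.3 231.5  49.5] ((491.6891784667969, 230.04994201660156), (107.30499267578125, 95.80709075927734), 19.82988739013672)
```

View pics/w8.png

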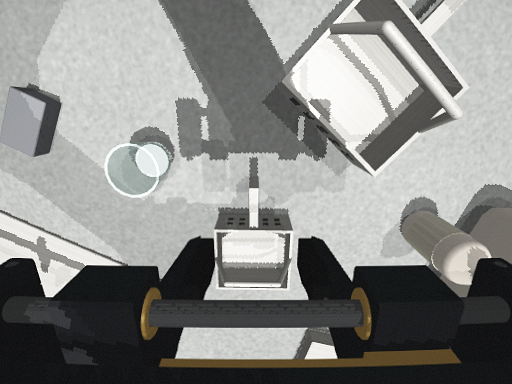

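The basket meant is the small one, with its plate at wrist (254,200) and box at (254,255). The perforated one at (375,85) is bigger and is a look-alike. The measured plate-to-bail distance is 90 mm, rim height 50 and width 96, all matching. Before descending I'll check the clearance to the spray bottle and the look-alike's bail.

```bash
python3 - <<'E'
from h import *
np.set_printoptions(precision=1,suppress=True)
for n,t in(('top','top0'),('wrist','w8'),('scene','scene0')):
    im,dp,st=load(t);P=cloud(n,dp,st).reshape(-1,3);P=P[dp.ravel()>0]
    # tool frame coords rel to grip target
    R=np.array([[-.35,.937],[.937,.35]]); L=(P[:,:2]-[413.3,201.3])@R.T
    m=(abs(L[:,0])<115)&(abs(L[:,1])<60)&(P[:,2]>100)&(P[:,2]<170)
    print(n,m.sum(),L[m].min(0) if m.any() else '',L[m].max(0) if m.any() else '')
    m=(P[:,2]>105)&(P[:,2]<165)&(P[:,1]>200)&(P[:,0]<600)&(P[:,1]<480); 
    if m.any(): print(' ',m.sum(),abs(L[m,0]).min(),np.c_[L[m],P[m,2]][np.argsort(np.hypot(*L[m].T))[:5]])
E
python3 d.py 413.3 201.3 110 110.5; python3 d.py 413.3 201.3 52 110.5
```

```text
top 0  
  319 19.172883960023604 [[  23.    83.7  109.3]
 [  19.2   86.1  106.8]
 [  25.3   88.4  106.9]
 [ 110.  -119.5  148.4]
 [ 105.  -124.5  148.8]]
wrist 0  
  3171 74.09243167824503 [[ 103.7 -121.8  147. ]
 [ 105.9 -120.1  146.1]
 [ 113.1 -113.4  145.3]
 [ 111.4 -115.1  146.7]
 [ 106.7 -119.5  146.1]]
scene 0  
  313 74.24280488690202 [[  98.6 -127.   146.8]
 [ 121.1 -106.   148.1]
 [ 102.5 -124.2  144.7]
 [ 112.6 -115.4  143.7]
 [  91.7 -132.8  146.2]]
pos [405.983 200.807 204.279] shift cm [-0.195  0.713  9.427] rot [-0.001  0.002  0.01 ] clk 17.15 F [-1.407  0.401  0.063] M [ 0.114 -0.113 -0.   ] gap 50.15521720770557
pos [405.983 200.807 204.279] shift cm [-0.182  0.72  15.227] rot [-0.001  0.002  0.01 ] clk 17.15 F [-1.407  0.401  0.063] M [ 0.114 -0.113 -0.   ] gap 50.15521720770557
```

```bash
python3 -m handwheel '[[[-0.18,0.7,2],[0,0,0.01]],[[0,0,4],[0,0,0]],[[0,0,3],[0,0,0]],[[0,0,0],[0,0,0]]]' 3.5; python3 d.py 413.3 201.3 52 110.5
```

```text
clock: 17.65
position: [418.2, 203.4, 118.0]
orientation: [[-0.347, 0.938, 0.011], [0.938, 0.347, 0.001], [-0.003, 0.01, -1.0]]
ft_force: [-0.1, 0.3, 1.0]
finger_gap: 0.398
pos [418.182 203.383 117.993] shift cm [-0.006 -0.597  6.594] rot [ 0.01   0.003 -0.003] clk 17.65 F [-0.096  0.294  0.977] M [ 0.098 -0.131  0.009] gap 35.06970927969431
```

```bash
python3 -m handwheel '[[[0,-0.5,1],[0.01,0,0]],[[0,0,1.8],[0,0,0]],[[0,0,1.6],[0,0,0]],[[0,0,1],[0,0,0]],[[0,0,0],[0,0,0]]]'; python3 d.py 413.3 201.3 52 110.5
python3 - <<'E'
from h import *
grab('wrist','w9'); crop('w9',150,360,140,350,3,'w9c')
E
```

```text
clock: 18.27
position: [415.9, 202.5, 63.7]
orientation: [[-0.346, 0.938, 0.006], [0.938, 0.346, -0.001], [-0.003, 0.005, -1.0]]
ft_force: [-0.4, -0.9, -0.7]
finger_gap: 0.399
pos [415.867 202.46   63.68 ] shift cm [-0.016 -0.287  1.167] rot [ 0.005  0.003 -0.004] clk 18.275 F [-0.352 -0.909 -0.664] M [ 0.071 -0.146  0.018] gap 35.189876966505
```

View pics/w9c.png

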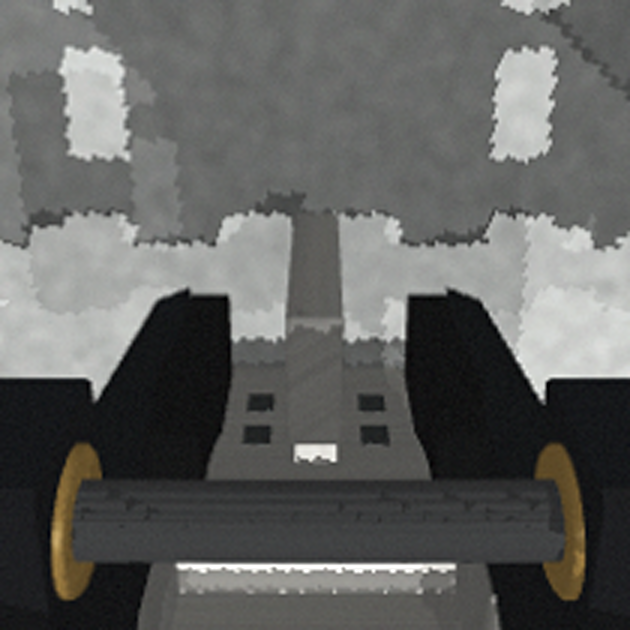

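The plate is centred between the fingers, at about (255,270) full-frame. Last 11 mm, then grip.

```bash
python3 -m handwheel '[[[0,-0.25,0.6],[0.005,0,0]],[[0,0,0.5],[0,0,0]],[[0,0,0],[0,0,0]]]'; python3 d.py 413.3 201.3 52 110.5; python3 -m handwheel '[[[0,0,0],[0,0,0]],[[0,0,0],[0,0,0]],[[0,0,0],[0,0,0]],[[0,0,0],[0,0,0]]]' 0 30; python3 d.py 413.3 201.3 52 110.5
```

```text
clock: 18.7
position: [414.1, 202.0, 52.9]
orientation: [[-0.346, 0.938, 0.002], [0.938, 0.346, -0.002], [-0.003, 0.001, -1.0]]
ft_force: [0.7, -0.1, -0.6]
finger_gap: 0.397
pos [414.105 201.959  52.884] shift cm [-0.034 -0.098  0.088] rot [ 0.001  0.003 -0.005] clk 18.7 F [ 0.692 -0.103 -0.56 ] M [ 0.099 -0.109  0.014] gap 34.949754212553636
clock: 19.2
position: [414.5, 201.9, 53.2]
orientation: [[-0.345, 0.938, 0.003], [0.938, 0.345, -0.002], [-0.003, 0.002, -1.0]]
ft_force: [0.6, -0.7, -1.7]
finger_gap: 0.11
pos [414.548 201.89   53.241] shift cm [-0.012 -0.138  0.124] rot [ 0.002  0.003 -0.005] clk 19.2 F [ 0.562 -0.704 -1.74 ] M [ 0.141 -0.129 -0.095] gap 9.683510488694006
```

```bash
python3 -m handwheel '[[[0,0,-0.5],[0,0,0]],[[0,0,-1],[0,0,0]],[[0,0,-2],[0,0,0]],[[0,0,-3],[0,0,0]],[[0,0,-3],[0,0,0]],[[0,0,-2],[0,0,0]],[[0,0,-1],[0,0,0]],[[0,0,0],[0,0,0]]]' 0 40; python3 d.py 500 -13 170 84.8
python3 - <<'E'
from h import *
grab('scene','s10'); crop('s10',220,370,110,230,5,'s10c')
E
```

```text
clock: 20.2
position: [411.9, 201.3, 184.1]
orientation: [[-0.347, 0.938, 0.0], [0.938, 0.347, -0.005], [-0.004, -0.001, -1.0]]
ft_force: [-0.2, 0.5, -2.1]
finger_gap: 0.117
pos [411.887 201.266 184.117] shift cm [-23.146   0.831   1.511] rot [-0.     0.005  0.445] clk 20.2 F [-0.154  0.458 -2.114] M [0.001 0.079 0.001] gap 10.30151717562773
```

View pics/s10c.png

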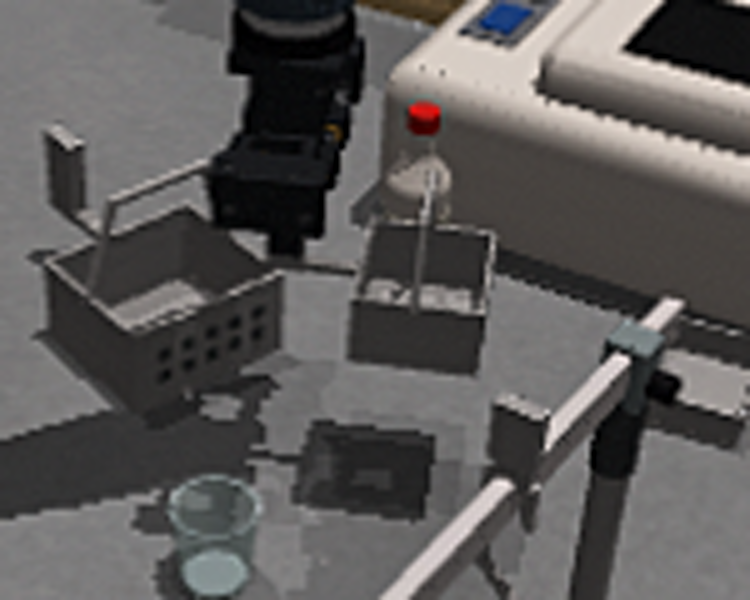

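```bash
python3 -m handwheel '[[[-1,0,0],[0,0.005,0.02]],[[-2.5,0.1,0],[0,0,0.04]],[[-3.2,0.2,0],[0,0,0.04]],[[-3.2,0.3,0],[0,0,0.04]],[[-3.2,0.5,0],[0,0,0.05]],[[-3.2,0.7,0],[0,0,0.05]],[[-2.2,0.7,0],[0,0,0.05]],[[-1,0.3,0.2],[0,0,0.05]],[[0,0,0],[0,0,0.05]],[[0,0,0],[0,0,0.03]]]'; python3 d.py 500 -13 150 84.8
```

```text
clock: 21.5
position: [480.6, 5.9, 174.5]
orientation: [[0.088, 0.996, -0.015], [0.996, -0.088, 0.001], [-0.001, -0.015, -1.0]]
ft_force: [-0.1, -0.1, -3.5]
finger_gap: 0.108
pos [480.594   5.85  174.509] shift cm [-1.704  2.137  2.42 ] rot [-0.015  0.001  0.002] clk 21.5 F [-0.135 -0.103 -3.455] M [0.12  0.02  0.066] gap 9.541287489118677
```

```bash
python3 -m handwheel '[[[-0.6,0.7,0.5],[-0.015,0,0]],[[-0.7,0.8,1],[0,0,0]],[[-0.5,0.5,1],[0,0,0]],[[0,0,0.5],[0,0,0]],[[0,0,0],[0,0,0]]]'; python3 d.py 500 -12.5 138.2 84.8
python3 - <<'E'
from h import *
np.set_printoptions(precision=1,suppress=True)
grab('scene','s11');grab('wrist','w11'); grab('top','t11')
im,dp,_=load('s11');P=cloud('scene',dp).reshape(-1,3)
b=P[(P[:,2]>165)&(P[:,2]<215)&(P[:,0]>560)&(P[:,0]<620)&(abs(P[:,1]+20)<60)]; print('bail',len(b),b.min(0),b.max(0),b.mean(0))
b=P[(P[:,2]>120)&(P[:,2]<240)&(P[:,0]>630)&(P[:,0]<700)&(abs(P[:,1]+28)<14)]; print('hook',len(b),b.min(0),b.max(0),b.mean(0))
crop('s11',220,370,110,260,5,'s11c')
E
```

```text
clock: 22.12
position: [499.6, -14.3, 141.4]
orientation: [[0.086, 0.996, -0.001], [0.996, -0.086, -0.0], [-0.0, -0.001, -1.0]]
ft_force: [0.6, -0.1, -2.0]
finger_gap: 0.107
pos [499.592 -14.276 141.354] shift cm [0.181 0.026 0.315] rot [-0.001  0.     0.005] clk 22.125 F [ 0.629 -0.09  -1.991] M [ 0.073  0.04  -0.042] gap 9.413877943744728
bail 63 [583.6 -63.3 166. ] [594.   10.6 191.9] [589.2 -30.  183.5]
hook 161 [630.3 -41.5 120.6] [688.  -14.4 223. ] [663.6 -31.5 169.7]
```

View pics/s11c.png

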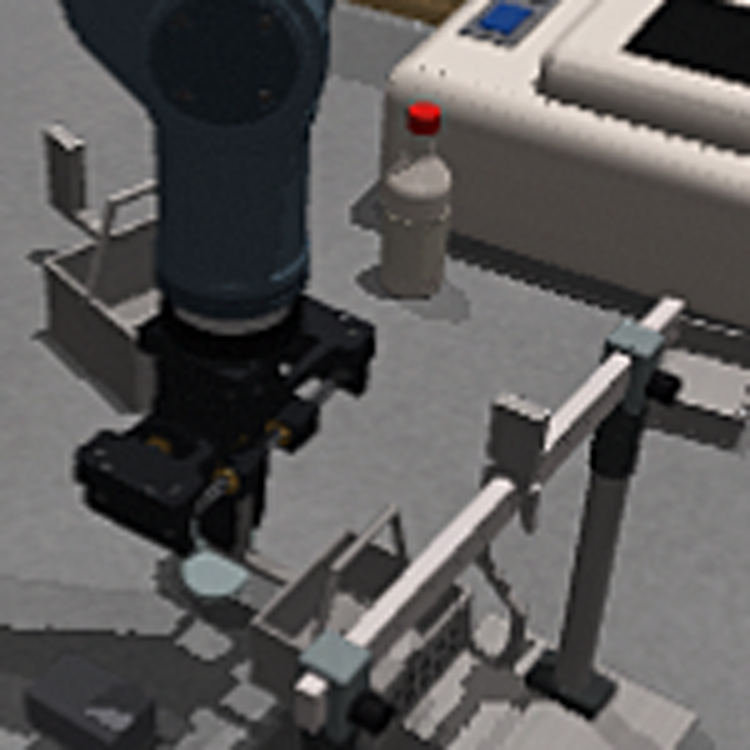

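View pics/w11.png

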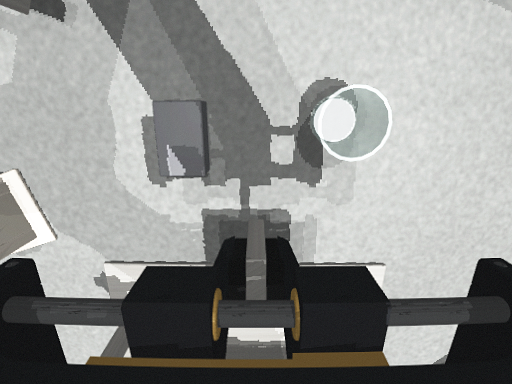

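```bash
python3 -m handwheel '[[[0.18,0.1,0.3],[0,0,0.005]],[[0,0.3,0],[0,0,0]],[[0,0,0],[0,0,0]]]';  python3 d.py 548 -17 138.2 84.8
python3 - <<'E'
from h import *
np.set_printoptions(precision=1,suppress=True)
for t in('s7','s11'):
    im,dp,_=load(t);P=cloud('scene',dp).reshape(-1,3)
    for z0 in range(140,260,12):
        b=P[(P[:,2]>z0)&(P[:,2]<z0+12)&(P[:,0]>640)&(P[:,0]<700)&(abs(P[:,1]+31)<7)]
        if len(b): print(t,z0,len(b),b.min(0),b.max(0))
E
```

```text
clock: 22.65
position: [504.9, -12.3, 139.6]
orientation: [[0.091, 0.996, 0.002], [0.996, -0.091, -0.001], [-0.0, 0.002, -1.0]]
ft_force: [-0.6, 0.1, -2.6]
finger_gap: 0.107
pos [504.918 -12.296 139.629] shift cm [-0.078  4.333  0.152] rot [ 0.002  0.    -0.   ] clk 22.65 F [-0.593  0.15  -2.599] M [ 0.069  0.1   -0.028] gap 9.40952594759549
s7 140 24 [650.6 -35.5 145.7] [679.5 -26.4 151.9]
s7 152 23 [651.  -36.3 152.1] [686.6 -26.9 163.6]
s7 164 23 [649.  -36.5 164.1] [688.  -28.2 175.6]
s7 176 14 [650.4 -35.8 176.4] [687.2 -28.  187.9]
s7 188 17 [670.2 -35.1 189.5] [686.8 -28.6 199.6]
s7 200 22 [660.4 -35.  200.6] [676.7 -26.6 211.8]
s7 212 10 [657.7 -34.9 212.4] [662.8 -27.6 221.5]
s7 248 17 [672.8 -36.2 248.3] [685.2 -27.2 259. ]
s11 140 23 [658.2 -35.2 144.3] [681.5 -25.9 151.5]
s11 152 23 [650.4 -35.4 152. ] [686.4 -27.5 162.5]
s11 164 24 [648.7 -37.7 164.9] [688.  -26.8 175.6]
s11 176 11 [680.5 -37.  176.8] [686.9 -29.5 187.6]
s11 188 19 [670.4 -35.5 188.1] [687.1 -27.8 199.6]
s11 200 21 [661.  -34.4 200.7] [677.3 -28.5 211.3]
s11 212 11 [656.2 -33.5 212.7] [664.  -26.8 223. ]
s11 248 18 [673.  -35.9 248.3] [684.8 -27.6 259.7]
```

```bash
python3 -m handwheel '[[[-0.05,0.6,0.1],[0,0,0]],[[0,1,0],[0,0,0]],[[0,1,0],[0,0,0]],[[0,0.8,0],[0,0,0]],[[0,0,0],[0,0,0]],[[0,0,0],[0,0,0]]]';  python3 d.py 579.4 -19.5 138.3 84.8
python3 - <<'E'
from h import *
grab('scene','s12'); crop('s12',260,360,150,260,6,'s12c')
E
```

```text
clock: 23.4
position: [541.7, -16.2, 138.5]
orientation: [[0.091, 0.996, 0.002], [0.996, -0.091, -0.0], [-0.0, 0.002, -1.0]]
ft_force: [0.3, -0.2, -1.9]
finger_gap: 0.11
pos [541.74  -16.247 138.549] shift cm [0.019 3.78  0.034] rot [ 0.002  0.    -0.001] clk 23.4 F [ 0.327 -0.224 -1.889] M [ 0.086  0.052 -0.017] gap 9.677848039314362
```

View pics/s12c.png

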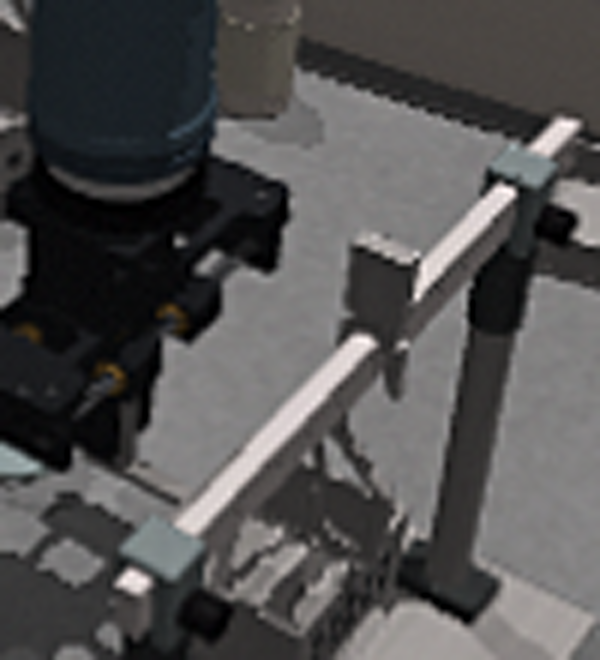

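```bash
python3 -m handwheel '[[[0.02,0.5,0.02],[0,0,0]],[[0,0.6,0],[0,0,0]],[[0,0.6,0],[0,0,0]],[[0,0,0],[0,0,0]]]';  python3 d.py 579.4 -19.5 138.3 84.8
```

```text
clock: 23.95
position: [559.8, -17.8, 138.5]
orientation: [[0.091, 0.996, 0.003], [0.996, -0.091, -0.001], [-0.0, 0.003, -1.0]]
ft_force: [0.2, 1.1, -2.2]
finger_gap: 0.112
pos [559.761 -17.832 138.511] shift cm [0.013 1.971 0.026] rot [ 0.003  0.    -0.001] clk 23.95 F [ 0.175  1.063 -2.226] M [0.068 0.058 0.042] gap 9.848948257821002
```

```bash
python3 -m handwheel '[[[0.01,0.5,0.02],[0,0,0]],[[0,0.6,0],[0,0,0]],[[0,0.6,0],[0,0,0]],[[0,0.2,0],[0,0,0]],[[0,0,0],[0,0,0]]]';  python3 d.py 579.4 -19.5 138.3 84.8
python3 - <<'E'
from h import *
np.set_printoptions(precision=1,suppress=True)
grab('scene','s13'); crop('s13',290,360,190,270,8,'s13c')
im,dp,_=load('s13');P=cloud('scene',dp).reshape(-1,3)
for z0 in range(140,225,8):
    b=P[(P[:,2]>z0)&(P[:,2]<z0+8)&(P[:,0]>640)&(P[:,0]<700)&(abs(P[:,1]+30)<8)]
    if len(b): print(z0,len(b),b.min(0),b.max(0))
b=P[(P[:,2]>176)&(P[:,2]<200)&(P[:,0]>640)&(P[:,0]<700)&(P[:,1]<-37)&(P[:,1]>-60)];print('bail near',len(b),b.mean(0),b.max(0))
E
```

```text
clock: 24.58
position: [580.0, -19.5, 138.2]
orientation: [[0.091, 0.996, 0.002], [0.996, -0.091, -0.001], [-0.0, 0.002, -1.0]]
ft_force: [0.1, -0.1, -1.6]
finger_gap: 0.11
pos [579.974 -19.55  138.177] shift cm [-0.    -0.058 -0.012] rot [ 0.002  0.    -0.001] clk 24.575 F [ 0.121 -0.064 -1.596] M [ 0.035  0.036 -0.019] gap 9.70862681385403
140 5 [662.1 -33.9 145.3] [673.7 -24.7 147.3]
148 23 [651.5 -35.5 148.2] [686.5 -28.4 156. ]
156 9 [650.8 -36.4 156.9] [686.9 -30.4 163.1]
164 15 [650.2 -36.  164.2] [687.4 -30.5 172. ]
172 14 [648.9 -37.6 172.7] [687.6 -26.  178.9]
180 14 [665.7 -35.8 181.8] [686.4 -25.3 187.4]
188 14 [669.1 -35.1 188.4] [687.4 -28.7 193.8]
196 15 [667.7 -35.9 196.5] [679.6 -27.8 203.9]
204 11 [661.3 -34.  204.6] [671.2 -29.4 210.6]
212 10 [657.2 -33.5 212.7] [665.6 -28.2 217.8]
220 3 [659.8 -33.6 220.6] [661.1 -30.  224.1]
bail near 18 [667.7 -50.8 185.5] [671.6 -38.8 187.8]
```

View pics/s13c.png

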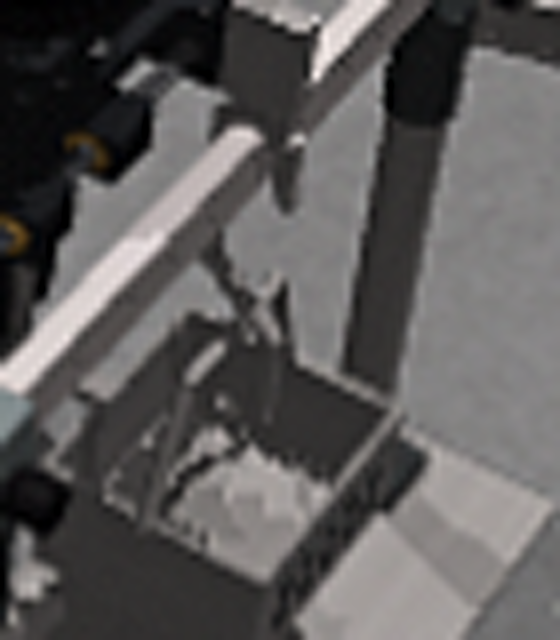

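```bash
python3 -m handwheel '[[[0,-0.05,0.4],[0,0,0]],[[0,0,0.6],[0,0,0]],[[0,0,0.6],[0,0,0]],[[0,0,0.4],[0,0,0]],[[0,0,0.2],[0,0,0]],[[0,0,0],[0,0,0]],[[0,0,0],[0,0,0]]]';  python3 d.py 579.4 -19.5 107.2 84.8
```

```text
clock: 25.5
position: [578.7, -19.5, 114.2]
orientation: [[0.091, 0.996, 0.001], [0.996, -0.091, -0.001], [-0.001, 0.001, -1.0]]
ft_force: [-0.7, 0.3, -2.5]
finger_gap: 0.111
pos [578.671 -19.538 114.217] shift cm [0.011 0.071 0.702] rot [ 0.001  0.001 -0.   ] clk 25.5 F [-0.652  0.295 -2.465] M [ 0.049 -0.007  0.012] gap 9.811891707263737
```

```bash
python3 -m handwheel '[[[0,0.05,0.3],[0,0,0]],[[0,0,0.2],[0,0,0]],[[0,0,0],[0,0,0]]]';  python3 d.py 579.4 -19.5 107.2 84.8;python3 -m handwheel '[[[0,0,0.15],[0,0,0]],[[0,0,0.1],[0,0,0]],[[0,0,0],[0,0,0]]]';  python3 d.py 579.4 -19.5 107.2 84.8
```

```text
clock: 25.88
position: [579.4, -19.6, 109.1]
orientation: [[0.091, 0.996, 0.002], [0.996, -0.091, -0.001], [-0.001, 0.002, -1.0]]
ft_force: [-0.1, -1.0, -2.8]
finger_gap: 0.107
pos [579.414 -19.62  109.146] shift cm [ 0.012 -0.003  0.195] rot [ 0.002  0.001 -0.   ] clk 25.875 F [-0.096 -0.988 -2.758] M [0.019 0.056 0.007] gap 9.468411558732464
clock: 26.25
position: [579.7, -19.6, 106.7]
orientation: [[0.091, 0.996, 0.002], [0.996, -0.091, -0.001], [-0.001, 0.002, -1.0]]
ft_force: [-0.3, 0.0, -1.7]
finger_gap: 0.111
pos [579.686 -19.56  106.66 ] shift cm [ 0.003 -0.029 -0.054] rot [ 0.002  0.001 -0.   ] clk 26.25 F [-0.298  0.03  -1.691] M [ 0.058  0.02  -0.029] gap 9.761250909143756
```

```bash
python3 -m handwheel '[[[0,0,0.12],[0,0,0]],[[0,0,0.08],[0,0,0]],[[0,0,0],[0,0,0]]]';  python3 d.py 579.4 -19.5 104 84.8
cat > bz.py <<'E'
from h import *
import sys
np.set_printoptions(precision=1,suppress=True)
t=sys.argv[1]
grab('scene',t);im,dp,_=load(t);P=cloud('scene',dp).reshape(-1,3)
# bar top points: within line
L=P[:,0]-668-(P[:,1]+36)*.0936
m=(abs(L+1)<3.5)&(P[:,2]>255)&(P[:,2]<290)&(P[:,1]>-160)&(P[:,1]<70)&(abs(P[:,1]+29)>25)
print('bar z',np.median(P[m,2]),m.sum())
p=P[(P[:,2]>297)&(P[:,2]<330)&(abs(P[:,0]-668)<15)&(abs(P[:,1]+29)<12)]
s=p[p[:,2]>p[:,2].max()-3]; print('plate top z',p[:,2].max(),s.mean(0))
b=P[(P[:,2]>140)&(P[:,2]<165)&(P[:,0]>650)&(P[:,0]<690)&(P[:,1]<-37)&(P[:,1]>-60)];print('bail near',len(b),b.mean(0),b.max(0))
E
python3 bz.py s14
```

```text
clock: 26.62
position: [580.2, -19.5, 105.0]
orientation: [[0.091, 0.996, 0.003], [0.996, -0.091, -0.001], [-0.0, 0.003, -1.0]]
ft_force: [0.1, 0.3, 0.4]
finger_gap: 0.112
pos [580.234 -19.495 104.977] shift cm [-0.008 -0.083  0.097] rot [ 0.003  0.    -0.   ] clk 26.625 F [0.119 0.322 0.415] M [ 0.054 -0.091  0.038] gap 9.8657080638004
bar z 275.7445742889936 142
plate top z 318.4940280655903 [667.8 -31.3 316.8]
bail near 24 [667.9 -49.7 151.6] [671.4 -37.1 156.1]
```

```bash
python3 -m handwheel '[[[0,-0.03,0.08],[0,0,0]],[[0,0,0.0],[0,0,0]],[[0,0,0],[0,0,0]]]';  python3 d.py 579.4 -19.5 104 84.8; python3 bz.py s15; python3 -c "
from h import *
crop('s15',290,360,190,270,8,'s15c')"
```

```text
clock: 27.05
position: [580.2, -19.4, 104.4]
orientation: [[0.091, 0.996, 0.004], [0.996, -0.091, -0.001], [-0.0, 0.004, -1.0]]
ft_force: [0.4, -0.2, 0.1]
finger_gap: 0.114
pos [580.234 -19.401 104.385] shift cm [-0.017 -0.082  0.038] rot [ 0.004  0.    -0.   ] clk 27.05 F [ 0.439 -0.189  0.106] M [ 0.059 -0.106  0.002] gap 10.01660307879922
bar z 275.44679762383964 143
plate top z 317.44027873140794 [668.6 -30.2 316.1]
bail near 19 [668.  -51.  151.3] [671.  -39.8 154.4]
```

View pics/s15c.png

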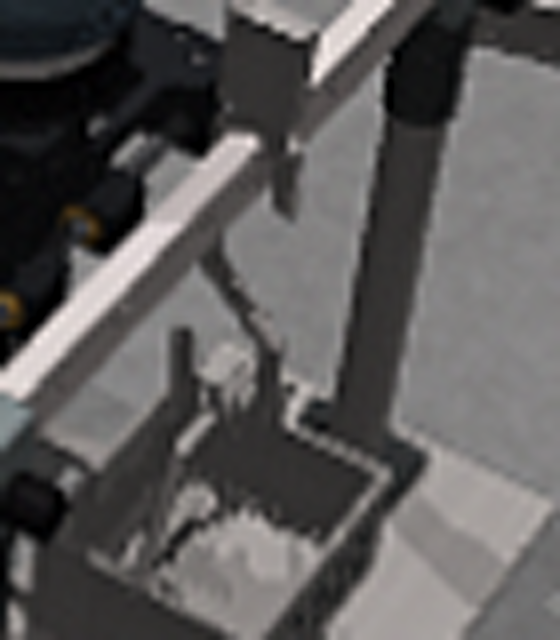

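```bash
python3 -m handwheel '[[[0,0,0],[0,0,0]],[[0,0,0],[0,0,0]],[[0,0,0],[0,0,0]],[[0,0,0],[0,0,0]]]' 4; python3 d.py 579.4 -19.5 104 84.8; python3 bz.py s16; python3 -c "
from h import *
grab('wrist','w16');crop('w16',150,360,140,350,3,'w16c')"
```

```text
clock: 27.6
position: [580.5, -19.4, 104.6]
orientation: [[0.091, 0.996, 0.005], [0.996, -0.091, -0.001], [-0.0, 0.005, -1.0]]
ft_force: [-0.6, -0.1, 0.4]
finger_gap: 0.453
pos [580.548 -19.353 104.626] shift cm [-0.025 -0.113  0.062] rot [ 0.005  0.    -0.   ] clk 27.6 F [-0.65  -0.055  0.428] M [ 0.071 -0.079  0.025] gap 39.94411744744806
bar z 274.69966383254985 142
plate top z 317.9885009136973 [668.7 -30.6 316.1]
bail near 22 [667.7 -49.6 151.5] [671.6 -37.7 154.5]
```

View pics/w16c.png

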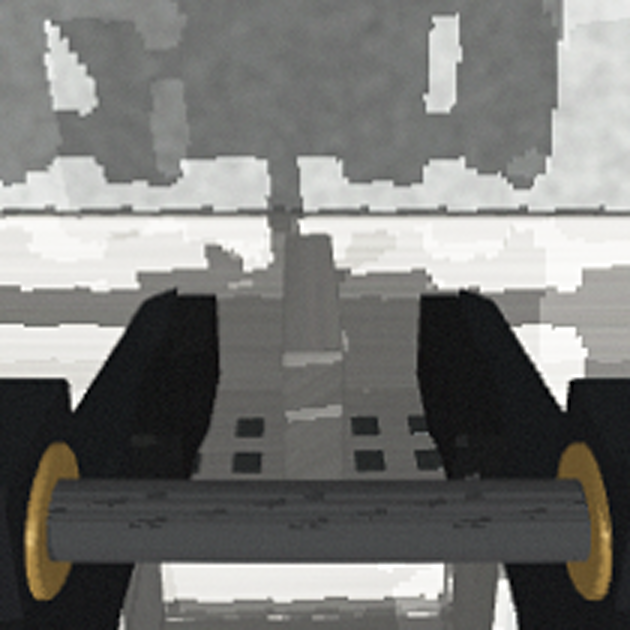

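The basket hangs free and the plate, at full-frame (254,260), is clear of both fingers. Withdrawing straight up.

```bash
python3 -m handwheel '[[[0,0,-0.5],[0,0,0]],[[0,0,-1.5],[0,0,0]],[[0,0,-2],[0,0,0]],[[0,0,-2.5],[0,0,0]],[[0,-1,-2.5],[0,0,0]],[[0,-4,-2],[0,0,0]],[[0,-5,-2],[0,0,0]],[[0,-3,0],[0,0,0]],[[0,0,0],[0,0,0]]]' 4;  python3 bz.py s17; python3 -m handwheel '[[[0,0,0],[0,0,0]],[[0,0,0],[0,0,0]],[[0,0,0],[0,0,0]],[[0,0,0],[0,0,0]],[[0,0,0],[0,0,0]],[[0,0,0],[0,0,0]],[[0,0,0],[0,0,0]],[[0,0,0],[0,0,0]],[[0,0,0],[0,0,0]],[[0,0,0],[0,0,0]]]'; python3 bz.py s18; python3 -c "
from h import *
a=load('s17')[0][140:270,250:370,::-1];b=load('s18')[0][140:270,250:370,::-1]
cv2.imwrite('pics/c18.png',np.hstack([cv2.resize(a,(395,430),interpolation=2),cv2.resize(b,(395,430),interpolation=2)]))
print(cv2.absdiff(a,b).max(2).mean(), (cv2.absdiff(a,b).max(2)>40).sum())
grab('wrist','w18')"
```

```text
clock: 28.82
position: [449.4, -6.0, 247.6]
orientation: [[0.09, 0.996, 0.015], [0.996, -0.09, -0.004], [-0.002, 0.015, -1.0]]
ft_force: [0.6, -0.3, -0.8]
finger_gap: 0.454
bar z 274.67448754569216 137
plate top z 317.35655442256416 [668.1 -30.3 315.6]
bail near 18 [667.9 -50.3 151.7] [671.  -39.5 154.3]
clock: 30.12
position: [453.5, -5.5, 248.2]
orientation: [[0.09, 0.996, 0.017], [0.996, -0.09, -0.001], [0.001, 0.017, -1.0]]
ft_force: [0.2, 0.4, 0.3]
finger_gap: 0.457
bar z 274.65794432985734 148
plate top z 318.3981341217925 [669.  -31.2 316.3]
bail near 19 [667.6 -50.7 150.7] [670.7 -39.3 154.6]
2.3949358974358974 113
```

View pics/c18.png

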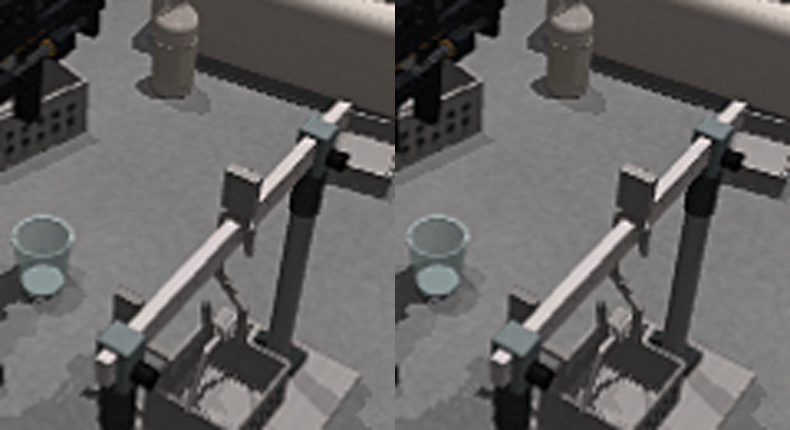

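View pics/w18.png

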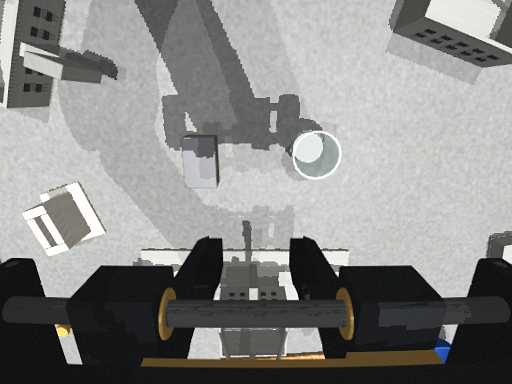

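View pics/s18.png

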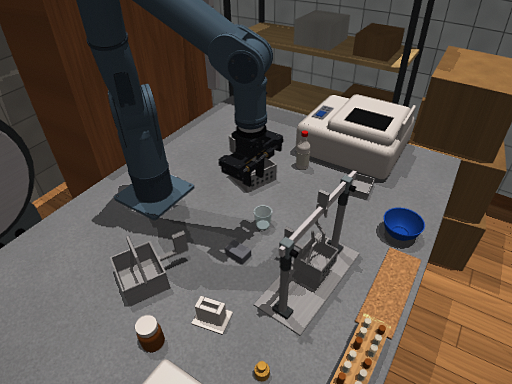

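Run:
```python
from h import *
np.set_printoptions(precision=1,suppress=True)
def st(n,t):
    im,dp,s=load(t);P=cloud(n,dp,s).reshape(-1,3);return P[dp.ravel()>0]
grab('top','t19')
for n,t in(('wrist','w7'),('scene','s7'),('scene','s17'),('scene','s18'),('top','t19')):
    P=st(n,t)
    L=P[:,0]-668-(P[:,1]+36)*.0936
    m=(abs(L+1)<3)&(P[:,2]>262)&(P[:,2]<286)&(P[:,1]>-130)&(P[:,1]<70)&(abs(P[:,1]+29)>25)
    p=P[(P[:,2]>295)&(P[:,2]<330)&(np.hypot(P[:,0]-668,P[:,1]+29)<16)]
    r=np.percentile(p[:,2],[90,95]) if len(p) else 0
    print(t,'bar',np.median(P[m,2]) if m.any() else 0,'plate',r,'centre',p.mean(0) if len(p) else 0)
P=st('scene','s18')
m=(abs(P[:,0]-668)<60)&(abs(P[:,1]+25)<60)&(P[:,2]>98)&(P[:,2]<112); q=P[m]; A=np.c_[q[:,:2],np.ones(len(q))]
r=q[q[:,2]>100]; print('rim pts',len(r),'near corner z',r[r[:,1]<-55][:,2].max(),'far',r[r[:,1]>0][:,2].max() if (r[:,1]>0).any() else None)
a=load('top0')[0];b=load('t19')[0]
for nm,(u,v) in dict(beaker=(233,210),cuv=(278,209),spray=(119,221),jar=(382,215),dish=(133,152),weight=(355,137),med=(172,262),large=(345,265),rest=(341,190)).items():
    T=a[v-10:v+11,u-10:u+11]; S=b[v-14:v+15,u-14:u+15]
    r=cv2.matchTemplate(S,T,cv2.TM_CCOEFF_NORMED); _,mx,_,loc=cv2.minMaxLoc(r); print(nm,mx,(loc[0]-4,loc[1]-4))
print(arm.read_state()['clock'])
```

```text
w7 bar 278.06550364252087 plate [319.7 320. ] centre [664.7 -28.4 316.5]
s7 bar 277.81222115313756 plate [319.1 319.8] centre [669.1 -32.8 309.5]
s17 bar 274.61042718106114 plate [315.9 316.2] centre [669.1 -32.6 308.4]
s18 bar 274.717897443312 plate [316.2 316.5] centre [669.  -32.7 308.4]
t19 bar 274.2643876141317 plate [317.2 318.3] centre [663.2 -29.2 313.4]
rim pts 85 near corner z 109.79209063912299 far 107.8683993394668
beaker 0.6512331366539001 (0, 1)
cuv 0.2126762419939041 (-4, 4)
spray 0.9985164999961853 (0, 0)
jar 0.9995371103286743 (0, 0)
dish 0.9981990456581116 (0, 0)
weight 0.997326135635376 (0, 0)
med 0.9974169731140137 (0, 0)
large 0.9172165989875793 (0, 0)
rest 0.6948215365409851 (0, 0)
30.275
```

View pics/t19.png

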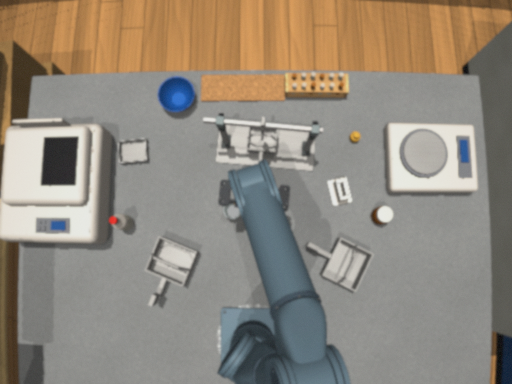

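```bash
python3 -c "
from rig import arm
print(arm.job_done())"
```

```text
the job is handed in; nothing more can be done
None
```

The job is done and handed in at about 30 s of the 72 s allowed. The S-hook is seated in the rail's notch, and the small basket hangs by its bail from the hook's lower curl. The robot is clear of everything. `job_done` reports no verdict, so these are my own last checks:

- **Hook seating:** The grip plate's top is about 41.5 mm above the bar edge. That is where it should be with the hook fully down in the notch, and it did not change when the basket's weight came on.
- **Basket:** Two scene pictures about 1.3 s apart showed it hanging upright and still. The bail was inside the curl, and the bar had sunk a further 3 mm under the load. A rough depth check put the two visible ends of the rim within about 2 mm of each other.
- **Forces:** At the moments I read it, the wrist force never went above about 4 N.
- **Other things:** The spray, jar, dish, weight, both look-alike baskets and the holder matched their first top-view positions.
- **Failed check:** The top-view match for the beaker and cuvette box failed because the arm covered them. By eye, they stand at the same pixels as at the start in the scene view.

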